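Restock the bonder's pack lane first-in-first-out

TASK

Restock the near lane (the one by the robot) of the feed rack first-in-first-out: bring the old packs in it forward, in the order they stand, until they are closed up against the front stop, and only then load all the new packs from the tray behind them, upright and with their white plugs towards the stop like the old ones. Finish with the row tight, no gaps from the stop to the last pack, and the follower pushed up against the last pack; leave the other lane and the rest of the bench as they are.

Things in the scene. Friction and masses are not known exactly. Their poses are not given: they have to be found in the camera images.
- old1: OLD stock, in the near lane (old1 nearest the stop, then old2, old3; one may be absent): pack of six blue cells (2 rows of 3), a rigid block 55 mm along its x, 36.7 along y, 37 tall, 0.13 to 0.21 kg. Origin: centre of underside, z up. A white plug (20 x 9 mm, 6 mm high) stands on the top at the edge of the +y long side, its front.
- old2: old stock in the near lane, same pack as old1 (may be absent)
- old3: old stock in the near lane, same pack as old1 (may be absent)
- new1: NEW stock, standing in the delivery tray with its plug side roughly towards the lane's stop end, turned by up to 0.6 rad from the lane (some may be absent): same pack as old1
- new2: new stock in the tray, as new1 (may be absent)
- new3: new stock in the tray, as new1 (may be absent)
- new4: new stock in the tray, as new1 (may be absent)
- new5: new stock in the tray, as new1 (may be absent)
- rack: fixed two-lane feed rack. Lanes run along its y; +y is the front end. Origin on the bench under the middle of the lane nearer the robot (near lane, x = 0), the one to restock: floor 8 mm above the bench, 62 mm clear between steel guides 8 mm high above the floor, 4 mm thick; open above. The far lane, 108 mm further out (+x), holds square packs and its own fixed follower.
- lane_stop (a point): centre of the near lane's floor at the inner face of the fixed front stop (a steel plate 22 mm high across the lane); axes as the rack: +y points out of the front, the lane runs from here along -y
- follower (a joint): travel of the near lane's follower, m: 0 = fully drawn back (its face 327 mm from the stop), growing as it is pushed towards the stop, up to 0.28. 8 packs (293 mm) fit when it is back. It slides with about 1.5 N of friction and stays where it is left; it cannot leave the lane.
- follower_face (a point): foot of the follower's front face, at the lane floor, on the lane's centre line (axes as the rack). The follower is a black paddle 56 mm wide, 35 mm high, 6 mm thick, on a 13 mm high carriage reaching 46 mm behind the face.
- follower_handle (a point): centre of the follower's aluminium handle block, 24 mm behind the face and 45 mm above the lane floor; the block is 28 mm across the lane, 14 mm along it and 34 mm tall (top 62 mm above the floor)
- tray: fixed black delivery tray, 100 x 420 mm, 14 mm high, walls and floor 4 mm; origin under its centre, long side along its y
- square1: bystander: square four-cell pack, 37 x 37 x 37 mm, without a plug, in the far lane; leave alone
- square2: bystander: square pack as square1; leave alone
- square3: bystander: square pack as square1; leave alone
- spool: bystander: reel of bonding wire, 60 mm across, 32 mm high
- solvent: bystander: white bottle, 54 mm across, 140 mm tall
- driver: bystander: screwdriver lying on the bench, 170 mm long
- caliper: bystander: digital caliper lying on the bench, 190 mm long
- jar: bystander: small jar, 54 mm across, 60 mm tall
- brush: bystander: brush lying on the bench, 160 mm long

How it is judged (in metres and radians):
On the way, in this order (a step that is already met when the one before it is completed fails the run):
1. the old packs stand in the near lane in their order, closed up against the front stop, while all new packs are still outside the lane (x of old1 in the frame of lane_stop between -0.007 and 0.007 m and z of old1 in the frame of lane_stop between -0.005 and 0.006 m and angle between each of old1, old2, old3's own z axis and vertical below 0.08 rad and y of lane_stop in the frame of old1 between 0.012 and 0.0225 m and x of old2 in the frame of lane_stop between -0.007 and 0.007 m and z of old2 in the frame of lane_stop between -0.005 and 0.006 m and y of lane_stop in the frame of old2 above 0.012 m and x of old3 in the frame of lane_stop between -0.007 and 0.007 m and z of old3 in the frame of lane_stop between -0.005 and 0.006 m and y of lane_stop in the frame of old3 above 0.012 m and y of lane_stop in the frame of old1 above 0.012 m and (y of lane_stop in the frame of old2 between 0.012 and 0.0225 m or (y of old2 in the frame of old1 between -0.041 and -0.033 m and x of old2 in the frame of old1 between -0.01 and 0.01 m)) and ((y of old3 in the frame of old2 between -0.041 and -0.033 m and x of old3 in the frame of old2 between -0.01 and 0.01 m) or (y of old3 in the frame of old1 between -0.041 and -0.033 m and x of old3 in the frame of old1 between -0.01 and 0.01 m)) and x of each of new1, new2, new3, new4, new5 in the frame of lane_stop below -0.05 m), for 0.2 s.
2. all new packs stand upright in the near lane behind the old ones, plugs towards the stop (x of new1 in the frame of lane_stop between -0.007 and 0.007 m and z of new1 in the frame of lane_stop between -0.005 and 0.006 m and angle between each of new1, new2, new3, new4, new5's own z axis and vertical below 0.08 rad and y of lane_stop in the frame of new1 above 0.012 m and x of new2 in the frame of lane_stop between -0.007 and 0.007 m and z of new2 in the frame of lane_stop between -0.005 and 0.006 m and y of lane_stop in the frame of new2 above 0.012 m and x of new3 in the frame of lane_stop between -0.007 and 0.007 m and z of new3 in the frame of lane_stop between -0.005 and 0.006 m and y of lane_stop in the frame of new3 above 0.012 m and x of new4 in the frame of lane_stop between -0.007 and 0.007 m and z of new4 in the frame of lane_stop between -0.005 and 0.006 m and y of lane_stop in the frame of new4 above 0.012 m and x of new5 in the frame of lane_stop between -0.007 and 0.007 m and z of new5 in the frame of lane_stop between -0.005 and 0.006 m and y of lane_stop in the frame of new5 above 0.012 m and y of each of new1, new2, new3, new4, new5 in the frame of old1 below -0.03 m and y of each of new1, new2, new3, new4, new5 in the frame of old2 below -0.03 m and y of each of new1, new2, new3, new4, new5 in the frame of old3 below -0.03 m), for 0.2 s.
At the end, for the whole second after the job is handed in: All packs upright on the near lane's floor (6 mm), plugs to the stop: old ones first in their order, then the new in any order; front gap, gaps between neighbours and gap to the follower's face all under 4 mm (within 7 mm of the centre line, tilt under 0.08 rad); all at rest (all of step 2 and x of old1 in the frame of lane_stop between -0.007 and 0.007 m and z of old1 in the frame of lane_stop between -0.005 and 0.006 m and angle between each of old1, old2, old3's own z axis and vertical below 0.08 rad and y of lane_stop in the frame of old1 between 0.012 and 0.0225 m and x of old2 in the frame of lane_stop between -0.007 and 0.007 m and z of old2 in the frame of lane_stop between -0.005 and 0.006 m and y of lane_stop in the frame of old2 above 0.012 m and x of old3 in the frame of lane_stop between -0.007 and 0.007 m and z of old3 in the frame of lane_stop between -0.005 and 0.006 m and y of lane_stop in the frame of old3 above 0.012 m and y of lane_stop in the frame of old1 above 0.012 m and (y of lane_stop in the frame of old2 between 0.012 and 0.0225 m or (y of old2 in the frame of old1 between -0.041 and -0.033 m and x of old2 in the frame of old1 between -0.01 and 0.01 m)) and ((y of old3 in the frame of old2 between -0.041 and -0.033 m and x of old3 in the frame of old2 between -0.01 and 0.01 m) or (y of old3 in the frame of old1 between -0.041 and -0.033 m and x of old3 in the frame of old1 between -0.01 and 0.01 m)) and ((y of new1 in the frame of old1 between -0.041 and -0.033 m and x of new1 in the frame of old1 between -0.01 and 0.01 m) or (y of new1 in the frame of old2 between -0.041 and -0.033 m and x of new1 in the frame of old2 between -0.01 and 0.01 m) or (y of new1 in the frame of old3 between -0.041 and -0.033 m and x of new1 in the frame of old3 between -0.01 and 0.01 m) or (y of new1 in the frame of new2 between -0.041 and -0.033 m and x of new1 in the frame of new2 between -0.01 and 0.01 m) or (y of new1 in the frame of new3 between -0.041 and -0.033 m and x of new1 in the frame of new3 between -0.01 and 0.01 m) or (y of new1 in the frame of new4 between -0.041 and -0.033 m and x of new1 in the frame of new4 between -0.01 and 0.01 m) or (y of new1 in the frame of new5 between -0.041 and -0.033 m and x of new1 in the frame of new5 between -0.01 and 0.01 m)) and ((y of new2 in the frame of old1 between -0.041 and -0.033 m and x of new2 in the frame of old1 between -0.01 and 0.01 m) or (y of new2 in the frame of old2 between -0.041 and -0.033 m and x of new2 in the frame of old2 between -0.01 and 0.01 m) or (y of new2 in the frame of old3 between -0.041 and -0.033 m and x of new2 in the frame of old3 between -0.01 and 0.01 m) or (y of new2 in the frame of new1 between -0.041 and -0.033 m and x of new2 in the frame of new1 between -0.01 and 0.01 m) or (y of new2 in the frame of new3 between -0.041 and -0.033 m and x of new2 in the frame of new3 between -0.01 and 0.01 m) or (y of new2 in the frame of new4 between -0.041 and -0.033 m and x of new2 in the frame of new4 between -0.01 and 0.01 m) or (y of new2 in the frame of new5 between -0.041 and -0.033 m and x of new2 in the frame of new5 between -0.01 and 0.01 m)) and ((y of new3 in the frame of old1 between -0.041 and -0.033 m and x of new3 in the frame of old1 between -0.01 and 0.01 m) or (y of new3 in the frame of old2 between -0.041 and -0.033 m and x of new3 in the frame of old2 between -0.01 and 0.01 m) or (y of new3 in the frame of old3 between -0.041 and -0.033 m and x of new3 in the frame of old3 between -0.01 and 0.01 m) or (y of new3 in the frame of new1 between -0.041 and -0.033 m and x of new3 in the frame of new1 between -0.01 and 0.01 m) or (y of new3 in the frame of new2 between -0.041 and -0.033 m and x of new3 in the frame of new2 between -0.01 and 0.01 m) or (y of new3 in the frame of new4 between -0.041 and -0.033 m and x of new3 in the frame of new4 between -0.01 and 0.01 m) or (y of new3 in the frame of new5 between -0.041 and -0.033 m and x of new3 in the frame of new5 between -0.01 and 0.01 m)) and ((y of new4 in the frame of old1 between -0.041 and -0.033 m and x of new4 in the frame of old1 between -0.01 and 0.01 m) or (y of new4 in the frame of old2 between -0.041 and -0.033 m and x of new4 in the frame of old2 between -0.01 and 0.01 m) or (y of new4 in the frame of old3 between -0.041 and -0.033 m and x of new4 in the frame of old3 between -0.01 and 0.01 m) or (y of new4 in the frame of new1 between -0.041 and -0.033 m and x of new4 in the frame of new1 between -0.01 and 0.01 m) or (y of new4 in the frame of new2 between -0.041 and -0.033 m and x of new4 in the frame of new2 between -0.01 and 0.01 m) or (y of new4 in the frame of new3 between -0.041 and -0.033 m and x of new4 in the frame of new3 between -0.01 and 0.01 m) or (y of new4 in the frame of new5 between -0.041 and -0.033 m and x of new4 in the frame of new5 between -0.01 and 0.01 m)) and ((y of new5 in the frame of old1 between -0.041 and -0.033 m and x of new5 in the frame of old1 between -0.01 and 0.01 m) or (y of new5 in the frame of old2 between -0.041 and -0.033 m and x of new5 in the frame of old2 between -0.01 and 0.01 m) or (y of new5 in the frame of old3 between -0.041 and -0.033 m and x of new5 in the frame of old3 between -0.01 and 0.01 m) or (y of new5 in the frame of new1 between -0.041 and -0.033 m and x of new5 in the frame of new1 between -0.01 and 0.01 m) or (y of new5 in the frame of new2 between -0.041 and -0.033 m and x of new5 in the frame of new2 between -0.01 and 0.01 m) or (y of new5 in the frame of new3 between -0.041 and -0.033 m and x of new5 in the frame of new3 between -0.01 and 0.01 m) or (y of new5 in the frame of new4 between -0.041 and -0.033 m and x of new5 in the frame of new4 between -0.01 and 0.01 m)) and (y of new1 in the frame of follower_face between 0.012 and 0.0225 m or y of new2 in the frame of follower_face between 0.012 and 0.0225 m or y of new3 in the frame of follower_face between 0.012 and 0.0225 m or y of new4 in the frame of follower_face between 0.012 and 0.0225 m or y of new5 in the frame of follower_face between 0.012 and 0.0225 m) and linear speed of each of old1, old2, old3, new1, new2, new3, new4, new5 below 0.02 m/s); the robot touches nothing.
It fails at once if a bystander (square packs, reel, bottle, screwdriver, caliper, jar, brush) is moved by more than 30 mm (distance of any of square1, square2, square3, spool, solvent, driver, caliper, jar, brush from where it was at the start of the episode above 0.03 m).
Of old1, old2, old3 only 2 to 3 are there at a start; the rules pass over those that are not, and their reading is None.
Of new1, new2, new3, new4, new5 only 3 to 5 are there at a start; the rules pass over those that are not, and their reading is None.
At some moment in a run one of old1, old2, old3, new1, new2, new3, new4, new5 may be knocked a few centimetres aside while the robot is not near it.
Once in a run the grip may slacken for a moment while it holds something.
It also fails if it takes over 210 s, if anything falls off the work surface, if the arm or the gripper's body presses on something with over 40 N, if the wrist force passes 120 N, or if a joint passes its speed limit or range.

ROBOT

A 6-joint arm with a two-finger parallel gripper is mounted at the origin on the work surface. World frame = base frame: x ahead of the robot, y to its left, z up, the work surface at z = 0. Lengths are in m, angles in degrees, forces in N, time in s.
With the tool pointing down it reaches from about 0.35 to 0.875 m from the base axis. Payload 4.2 kg.
Tool frame: the origin (TCP) lies between the finger pads; the fingertips stand 19 mm ahead of it and the grasp point (between the pads) is the TCP; z points along the fingers, y is the line along which they close (so a half turn about z gives the same grasp; the last joint's range is limited). The gripper opens to 87 mm and grips with 3 to 60 N. Pads are 19 mm wide; open, the fingers measure 117 mm over their backs; the gripper's body (75 mm by 190 mm) begins 51 mm behind the grasp point.
Start: joints at [79.962, 22.042, 0.453, 0, -68.411, -14.817], TCP at [0.263, 0.567, 0.203] pointing down, gripper open.
Joint ranges: [-179.83, 179.83], [-69.29, 118.12], [-61.27, 80.66], [-181.25, 117.63], [-171.15, -9.14], [-177.46, 177.46]. Speed limits (degrees/s): [159.86, 159.86, 180, 180, 180, 180].

INTERFACE

Orientations are given as a 3x3 rotation matrix whose columns are the frame's x, y, z axes.
In Python, from station import r gives the robot as it stands.
- The arm moves only by the tool drive_tool, never from a script. Its argument "steps" is one flat list of numbers, 7 for each row, row after row: the turn, a rotation vector about the tool's x, y, z in rad, then the shift along the tool's x, y, z in m, then the opening, from 0 (shut) to 1 (fully open). A call has 1 to 10 rows; each row shifts and turns the commanded pose from where the row before left it, along the tool's axes as they then stand; what a row does not reach is not made up. A row lasts 1/12 s, in which the tool goes at most 41.7 mm and 7.16 degrees, less where a joint would pass 70% of its speed; a pose out of reach is approached as far as the arm can. A call is refused whole if a number of a shift passes 0.0417 or a number of a turn 0.125, either way. A call with a gripper value outside its range is refused whole. The fingers move at their own pace and stop on an object; the grip force is fixed at half the most. Time passes only in rows, so rows that do not move let the fingers close. It gives the time, the measured TCP pose, the force, the opening and the grip force at its end, in the units of the state.
- r.sense(): the state, without advancing time (a new reading comes with each control period).
- r.capture(name): name is "scene" or "side" or "wrist"; returns the picture (400x640x3 uint8, blue, green, red); there is no depth.
- r.camera_params(name): a dict with "camera_matrix" (3x3 intrinsics, pixels), "extrinsics" (4x4, takes a point from world to camera coordinates). Camera axes: x right, y down, z forward; pixel columns grow to the right and rows downward; lengths in m; the calibration is good to about 2 mm. A picture is of the moment at which its call begins: read the wrist's pose just before it. camera_params takes no time and is no camera call; for the wrist camera it gives the pose at the moment of the call.
- r.finish_job(): hands the job in; it is judged then, once.
The state is a dict: "time_s": time; "joints": joint angles; "joint_velocities": joint speeds; "effort": joint torques, N m; "tcp_pos": TCP position; "ee_rot": TCP orientation; "wrist_force": force on the tool from outside, world axes, zero at the start; "moment": the same for the moment, N m; "gripper_width": opening from 0.0 (shut) to 1.0 (fully open); "gripper_force": force on a finger pad.
Only numpy, scipy, OpenCV 4.12 (cv2) and the standard library are available. Lean on these libraries where they do the work, as an engineer would, in place of code of your own. Each camera call takes 0.05 s, during which the arm holds its last target. There are 200 camera calls.

## Working session

There is one attempt and no reset: what is moved stays moved. The work goes in short steps, Python scripts to look and compute and a tool call to move; the robot and the scene stay as the last step left them, time stands still between calls to the robot, and variables do not carry over. Pictures are saved under pics/ and viewed, at most 17 in all, crops included, and the job is handed in when it is done.

Besides the shell and the picture viewer there is one more tool, called by a JSON object that holds its "name" and its "arguments", one argument or row to a line. drive_tool: Moves the arm, as the interface text tells. Its arguments: {"type":"object","properties":{"steps":{"type":"array"}},"required":["steps"]}

```bash
ls; mkdir -p pics
python3 - <<'E'
from station import r
import cv2,numpy as np
np.set_printoptions(precision=4,suppress=True)
for n in ["scene","side"]:
    im=r.capture(n);cv2.imwrite(f"pics/{n}0.png",im)
    p=r.camera_params(n);E=np.array(p["extrinsics"]);print(n,np.array(p["camera_matrix"]).tolist(),(-E[:3,:3].T@E[:3,3]),E[2,:3])
print(r.sense())
E
```

```text
pics
scene [[407.7320852049924, 0.0, 321.73268021220383], [0.0, 407.7320852049924, 195.36729319342257], [0.0, 0.0, 1.0]] [1.2876 0.6819 0.7125] [-0.619  -0.5801 -0.5295]
side [[377.89967719255895, 0.0, 319.4908394415045], [0.0, 377.89967719255895, 200.0089232171642], [0.0, 0.0, 1.0]] [ 0.206  -0.8294  0.8496] [ 0.2899  0.6853 -0.6681]
{'time_s': 0.1, 'joints': array([ 79.9621,  22.0864,   0.3887,  -0.0244, -68.4123, -14.8161]), 'joint_velocities': array([-0.0725, -0.0048,  0.092 ,  0.192 , -0.0437, -0.0066]), 'effort': array([ -0.0003, -39.1689,  18.7935,   4.232 ,   0.0135,  -0.0001]), 'tcp_pos': array([0.2624, 0.5666, 0.2017]), 'ee_rot': array([[ 0.9073, -0.4204, -0.0007],
       [-0.4205, -0.9073, -0.0018],
       [ 0.0001,  0.002 , -1.    ]]), 'wrist_force': array([ 0.2157,  0.1365, -0.0566]), 'moment': array([ 0.0173, -0.0157, -0.021 ]), 'gripper_force': 0.0, 'gripper_width': 0.9941092006429784}
```

View pics/scene0.png

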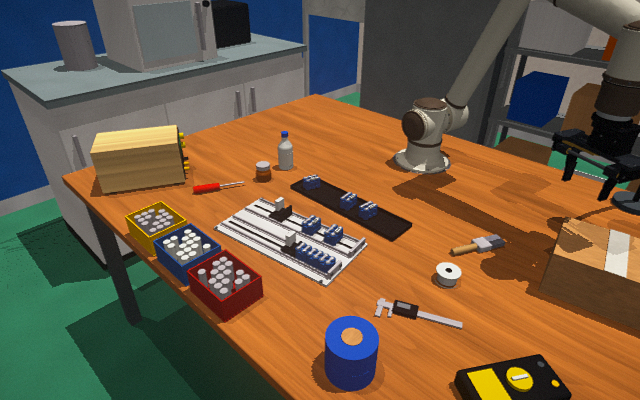

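View pics/side0.png

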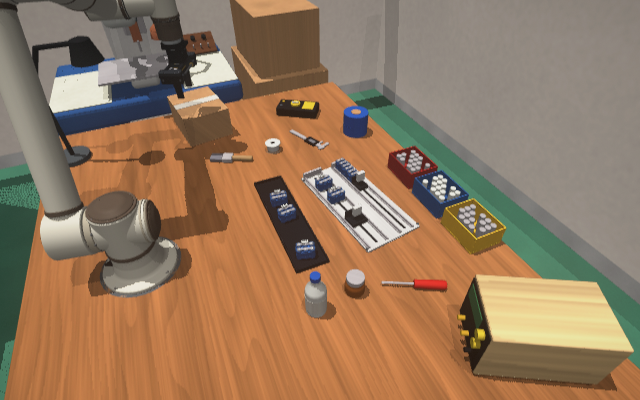

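The scene view shows the near lane with a follower (280,208) and two old packs (310,225) and (333,235). The tray holds three new packs at (311,182), (348,199) and (368,210). The side view agrees, with the stop end at the top, (315,170).

```bash
cat > h.py <<'E'
import numpy as np,cv2
np.set_printoptions(precision=4,suppress=True)
def ray(p,uv,z):
    K=np.array(p["camera_matrix"]);E=np.array(p["extrinsics"])
    uv=np.atleast_2d(uv).astype(float)
    d=np.c_[uv,np.ones(len(uv))]@np.linalg.inv(K).T@E[:3,:3]
    c=-E[:3,:3].T@E[:3,3]
    return (c+d*((z-c[2])/d[:,2])[:,None])[:,:2]
def proj(p,X):
    K=np.array(p["camera_matrix"]);E=np.array(p["extrinsics"])
    q=(np.atleast_2d(X)@E[:3,:3].T+E[:3,3])@K.T
    return q[:,:2]/q[:,2:]
E
python3 - <<'E'
from station import r
from h import *
s=r.camera_params("scene");d=r.camera_params("side")
print("packs scene",ray(s,[(311,180),(348,197),(368,208),(310,222),(333,232)],.04))
print("packs side",ray(d,[(305,245),(286,208),(278,193),(336,192),(323,181)],.04))
print("rack corners scene",ray(s,[(216,228),(328,282),(366,240),(262,198)],.0))
print("rack corners side",ray(d,[(303,182),(366,250),(418,226),(350,160)],.0))
print("tray scene",ray(s,[(290,186),(399,237),(411,222),(308,176)],.012))
print("tray side",ray(d,[(254,182),(297,270),(328,260),(280,177)],.012))
p=r.camera_params("wrist");E=np.array(p["extrinsics"]);print("wrist",p["camera_matrix"],-E[:3,:3].T@E[:3,3],E[:3,:3])
E
```

```text
packs scene [[ 0.4563 -0.1464]
 [ 0.4517  0.0102]
 [ 0.4572  0.0927]
 [ 0.6274  0.0189]
 [ 0.6169  0.0967]]
packs side [[ 0.4437 -0.1569]
 [ 0.4464  0.0099]
 [ 0.4469  0.0886]
 [ 0.6223  0.0149]
 [ 0.6067  0.0848]]
rack corners scene [[ 0.7997 -0.1966]
 [ 0.7366  0.1893]
 [ 0.5402  0.1536]
 [ 0.6019 -0.2273]]
rack corners side [[ 0.5594  0.1542]
 [ 0.6113 -0.2147]
 [ 0.8058 -0.1949]
 [ 0.7716  0.2035]]
tray scene [[ 0.4997 -0.2031]
 [ 0.478   0.2207]
 [ 0.3933  0.2052]
 [ 0.4089 -0.2083]]
tray side [[ 0.3973  0.2113]
 [ 0.3978 -0.2091]
 [ 0.4903 -0.212 ]
 [ 0.49    0.2003]]
wrist [[324.803    0.     327.1539]
 [  0.     324.803  206.3341]
 [  0.       0.       1.    ]] [0.3349 0.5326 0.3838] [[-0.4198 -0.9076  0.0014]
 [-0.8698  0.4028  0.285 ]
 [-0.2593  0.1184 -0.9585]]
```

{"name": "drive_tool", "arguments": {
  "steps": [0, 0, 0.122, 0, 0, -0.006, 1, 0, 0, 0.122, 0, 0, -0.006, 1, 0, 0, 0.122, 0, 0, -0.006, 1, 0, 0, 0.122, 0, 0, -0.006, 1, 0, 0, 0.122, 0, 0, -0.006, 1, 0, 0, 0.122, 0, 0, -0.006, 1, 0, 0, 0.122, 0, 0, -0.006, 1, 0, 0, 0.122, 0, 0, -0.006, 1]
}}

```text
time_s: 0.77
tcp_pos: [0.2625, 0.5668, 0.2502]
ee_rot: [[0.154, -0.988, -0.001], [-0.988, -0.154, -0.001], [0.001, 0.001, -1.0]]
wrist_force: [-0.2, 0.0, -0.5]
gripper_width: 1.004
gripper_force: 0.0
```

{"name": "drive_tool", "arguments": {
  "steps": [0, 0, 0, 0.039, -0.01, 0, 1, 0, 0, 0, 0.039, -0.01, 0, 1, 0, 0, 0, 0.039, -0.01, 0, 1, 0, 0, 0, 0.039, -0.01, 0, 1, 0, 0, 0, 0.039, -0.01, 0, 1, 0, 0, 0, 0.039, -0.01, 0, 1, 0, 0, 0, 0.039, -0.01, 0, 1, 0, 0, 0, 0.039, -0.01, 0, 1, 0, 0, 0, 0.039, -0.01, 0, 1]
}}

```text
time_s: 1.52
tcp_pos: [0.4078, 0.233, 0.2505]
ee_rot: [[0.161, -0.987, -0.0], [-0.987, -0.161, -0.0], [0.0, 0.0, -1.0]]
wrist_force: [0.8, -0.0, 0.2]
gripper_width: 1.002
gripper_force: 0.0
```

{"name": "drive_tool", "arguments": {
  "steps": [0, 0, 0, 0.039, -0.01, 0, 1, 0, 0, 0, 0.039, -0.01, 0, 1, 0, 0, 0, 0.039, -0.01, 0, 1, 0, 0, 0, 0.039, -0.01, 0, 1, 0, 0, 0, 0.039, -0.01, 0, 1, 0, 0, 0, 0.039, -0.01, 0, 1, 0, 0, 0, 0.039, -0.01, 0, 1, 0, 0, 0, 0.039, -0.01, 0, 1, 0, 0, 0, 0, 0, 0, 1, 0, 0, 0, 0, 0, 0, 1]
}}

```text
time_s: 2.35
tcp_pos: [0.5366, -0.062, 0.2495]
ee_rot: [[0.156, -0.988, -0.002], [-0.988, -0.156, 0.0], [-0.0, 0.002, -1.0]]
wrist_force: [-0.4, 1.0, -1.1]
gripper_width: 1.001
gripper_force: 0.0
```

Run:
```python
from station import r
from h import *
import json
p=r.camera_params("wrist");im=r.capture("wrist");cv2.imwrite("pics/w1.png",im)
json.dump({k:np.array(v).tolist() for k,v in p.items() if k in("camera_matrix","extrinsics")},open("w1.json","w"))
s=r.sense();print(s["time_s"],s["tcp_pos"],s["ee_rot"],s["joints"])
```

```text
2.4 [ 0.5364 -0.0608  0.2498] [[ 0.1582 -0.9874 -0.0018]
 [-0.9874 -0.1582  0.0001]
 [-0.0004  0.0017 -1.    ]] [ 10.7392  11.9823  -6.9637  -0.0278 -71.1533  -1.6256]
```

View pics/w1.png

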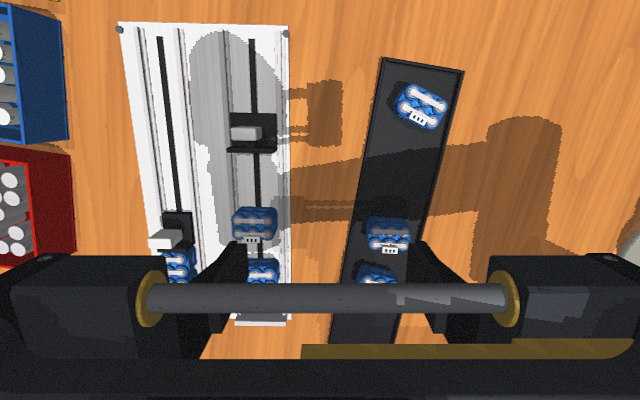

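Run:
```python
import cv2
im=cv2.imread("pics/w1.png")[20:290,100:480]
cv2.imwrite("pics/w1c.png",cv2.resize(im,None,fx=2.1,fy=2.1,interpolation=cv2.INTER_CUBIC))
```

```text
(no output)
```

View pics/w1c.png

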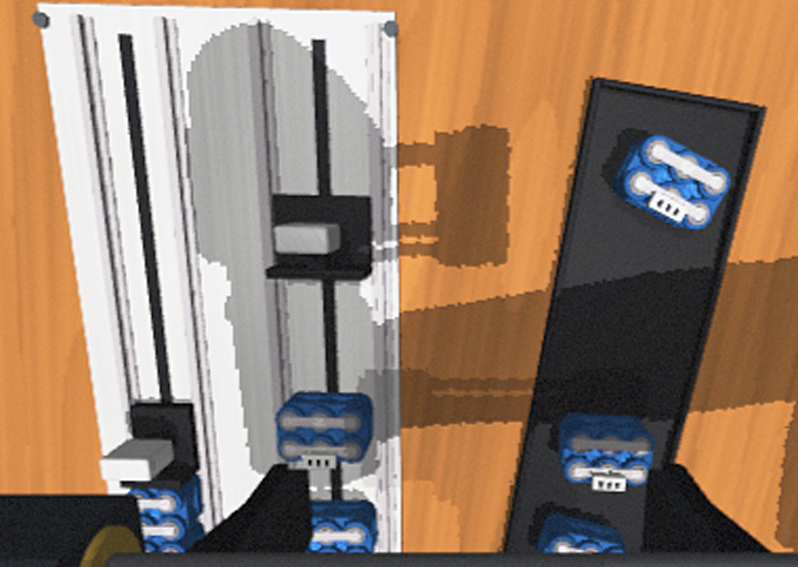

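The crop shows the near-lane slot from (319,42) to (329.5,340), the follower handle top at (300,240) and face at (318,275). An old pack is centred near (325,428), and new packs at (677,180), (605,450) and (580,535). All plugs face down the picture, towards the stop.

Run:
```python
from h import *
import json
p=json.load(open("w1.json"));s=2.1
f=lambda L,z:ray(p,np.array(L)/s+[100,20],z)
sl=f([(319,42),(329.5,340),(335.5,490)],.008);print("slot",sl)
d=sl[2]-sl[0];print("rack yaw deg",np.degrees(np.arctan2(-d[0],d[1])))
yh=d/np.linalg.norm(d);xh=np.array([yh[1],-yh[0]])
lane=lambda P:np.c_[(P-sl[0])@xh,(P-sl[0])@yh]
print("guide near bottoms/top?",lane(f([(366,42),(376,350)],.016)),lane(f([(262,42),(276,350)],.016)))
print("rack far end",lane(f([(390,13),(40,5)],0.004)))
print("handle top",lane(f([(277,232),(277,255),(340,227),(340,252)],.070)))
print("paddle top front",f([(267,277),(371,277)],.043),lane(f([(267,277),(371,277)],.043)))
print("stop top",lane(ray(p,[(262,318)],.03)))
im=cv2.imread("pics/w1.png");h=cv2.cvtColor(im,cv2.COLOR_BGR2HSV)
m=cv2.inRange(h,(100,110,50),(125,255,255));m[:, :120]=0;m[285:]=0
m=cv2.morphologyEx(m,cv2.MORPH_CLOSE,np.ones((9,9)))
for c in cv2.findContours(m,0,2)[0]:
    if cv2.contourArea(c)<300: continue
    q=c[:,0]; W=ray(p,q,.037).astype(np.float32)
    (a,b),wh,an=cv2.minAreaRect(W*1000);print(cv2.boundingRect(c),(a,b),wh,an,"lane",lane(np.array([[a,b]])/1000))
```

```text
slot [[ 0.6499 -0.2045]
 [ 0.6277 -0.0349]
 [ 0.6138  0.0679]]
rack yaw deg 7.547967122971787
guide near bottoms/top? [[-0.0276  0.0008]
 [-0.0302  0.1749]] [[0.0297 0.0022]
 [0.0322 0.1764]]
rack far end [[-0.0396 -0.0165]
 [ 0.156  -0.0154]]
handle top [[ 0.0121  0.1007]
 [ 0.0128  0.1125]
 [-0.0205  0.0974]
 [-0.0201  0.1101]]
paddle top front [[ 0.6597 -0.0744]
 [ 0.6016 -0.0837]] [[ 0.0269  0.1276]
 [-0.032   0.1261]]
stop top [[-0.0045  0.3659]]
(355, 264, 43, 20) (450.4813232421875, 58.547576904296875) (57.53279113769531, 27.26476287841797) 7.411683559417725 lane [[-0.1631  0.2869]]
(245, 258, 35, 25) (604.759521484375, 77.82679748535156) (46.87762451171875, 35.82917785644531) 8.977575302124023 lane [[-0.0076  0.2858]]
(161, 246, 36, 37) (711.6397094726562, 87.33648681640625) (45.81111145019531, 51.15183639526367) 15.882874488830566 lane [[0.0996 0.2812]]
(366, 217, 46, 35) (447.47332763671875, -0.006656646728515625) (59.77457046508789, 45.81200408935547) 4.989749431610107 lane [[-0.1738  0.2293]]
(231, 206, 46, 34) (621.2256469726562, 11.974081039428711) (58.43405532836914, 44.99432373046875) 8.98819637298584 lane [[0.     0.2183]]
(392, 84, 56, 46) (444.1706848144531, -160.49952697753906) (39.287017822265625, 60.24559783935547) 73.95303344726562 lane [[-0.1981  0.0706]]
```

{"name": "drive_tool", "arguments": {
  "steps": [0, 0, 0.026, 0, 0, 0, 1, 0, 0, 0, 0.018, -0.031, 0, 0.7, 0, 0, 0, 0.018, -0.031, 0, 0.7, 0, 0, 0, 0.018, -0.031, 0, 0.7, 0, 0, 0, 0, 0, 0.035, 0.7, 0, 0, 0, 0, 0, 0.035, 0.7, 0, 0, 0, 0, 0, 0.03, 0.7, 0, 0, 0, 0, 0, 0, 0.7, 0, 0, 0, 0, 0, 0, 0.7]
}}

```text
time_s: 3.15
tcp_pos: [0.6353, -0.0998, 0.1497]
ee_rot: [[0.137, -0.991, -0.004], [-0.991, -0.137, -0.001], [0.0, 0.004, -1.0]]
wrist_force: [1.2, 0.1, -0.1]
gripper_width: 0.702
gripper_force: 0.0
```

Run:
```python
from station import r
from h import *
p=r.camera_params("wrist");im=r.capture("wrist");cv2.imwrite("pics/w2.png",im)
s=r.sense();print(s["time_s"],s["tcp_pos"],s["ee_rot"])
# where the TCP line meets handle top, and lane origin etc
print(proj(p,[list(s["tcp_pos"][:2])+[.07]]), ray(p,[(320,200)],.07))
import json
json.dump({k:np.array(v).tolist() for k,v in p.items() if k in("camera_matrix","extrinsics")},open("w2.json","w"))
```

```text
3.2 [ 0.637  -0.1001  0.1522] [[ 0.1371 -0.9906  0.0016]
 [-0.9906 -0.1371 -0.001 ]
 [ 0.0012 -0.0015 -1.    ]]
[[326.1168 207.8893]] [[ 0.643  -0.1062]]
```

View pics/w2.png

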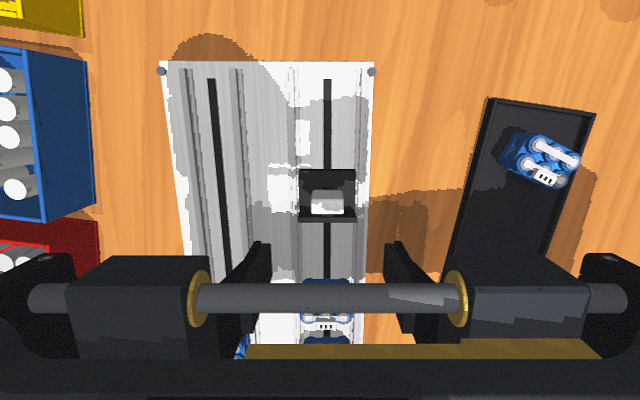

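The handle top sits at (328,201), against (326,208) for the TCP line. The slot is vertical in the image at column 327.5, so the tool yaw matches the lane and the TCP lies on its centre line.

{"name": "drive_tool", "arguments": {
  "steps": [0, 0, 0, 0.005, 0, 0.032, 0.7, 0, 0, 0, 0, 0, 0.032, 0.7, 0, 0, 0, 0, 0, 0.03, 0.7, 0, 0, 0, 0, 0, 0, 0.2, 0, 0, 0, 0, 0, 0, 0.2, 0, 0, 0, 0, 0, 0, 0.2, 0, 0, 0, 0, 0, 0, 0.2, 0, 0, 0, 0, 0, 0, 0.2]
}}

```text
time_s: 3.87
tcp_pos: [0.6387, -0.1059, 0.0597]
ee_rot: [[0.135, -0.991, 0.005], [-0.991, -0.135, 0.0], [0.001, -0.005, -1.0]]
wrist_force: [0.5, -0.7, -0.2]
gripper_width: 0.406
gripper_force: 0.0
```

{"name": "drive_tool", "arguments": {
  "steps": [0, 0, 0, 0, 0, 0, 0.2, 0, 0, 0, 0, 0, 0, 0.2, 0, 0, 0, 0, 0, 0, 0.2, 0, 0, 0, -0.01, 0, 0, 0.2, 0, 0, 0, -0.015, 0, 0, 0.2, 0, 0, 0, -0.015, 0, 0, 0.2, 0, 0, 0, -0.015, 0, 0, 0.2, 0, 0, 0, -0.015, 0, 0, 0.2]
}}

```text
time_s: 4.53
tcp_pos: [0.627, -0.0345, 0.0566]
ee_rot: [[0.136, -0.991, -0.0], [-0.991, -0.136, 0.0], [-0.0, 0.0, -1.0]]
wrist_force: [0.3, 1.4, -0.1]
gripper_width: 0.197
gripper_force: 0.0
```

Run:
```python
from station import r
from h import *
im=r.capture("wrist");a=r.capture("side")
s=r.sense();print(s["time_s"],s["tcp_pos"],s["gripper_width"],s["gripper_force"],s["wrist_force"])
d=cv2.resize(a[120:280,220:430],None,fx=1.9,fy=1.9,interpolation=cv2.INTER_CUBIC)
w=cv2.resize(im,(400,250));o=np.zeros((554+0,800,3),np.uint8);o[:304,:399]=d[:304,:399];o[304:554,:400]=w
b=r.capture("scene")[170:300,200:420];o[:236,400:800]=cv2.resize(b,(400,236),interpolation=cv2.INTER_CUBIC)
cv2.imwrite("pics/m3.png",o)
```

```text
4.6333 [ 0.6272 -0.0334  0.0568] 0.19874480045413773 0.0 [0.2163 0.152  0.4991]
```

View pics/m3.png

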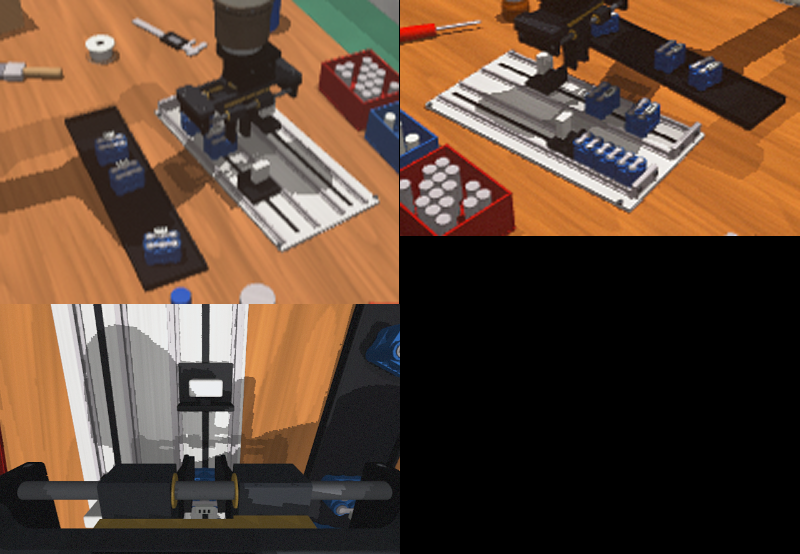

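The three views show the fingers closed ahead of the follower without gripping it. The handle top is now at about (330,134) in the wrist image, and old2 is right under the fingers.

Run:
```python
from station import r
from h import *
import json
p=r.camera_params("wrist");p2=json.load(open("w2.json"))
im=r.capture("wrist");cv2.imwrite("pics/w4.png",im)
g=cv2.cvtColor(im,cv2.COLOR_BGR2GRAY)
m=(g>200).astype(np.uint8);
n,l,st,c=cv2.connectedComponentsWithStats(m[90:180,290:370]);print([(s.tolist(),(k+[290,90]).tolist()) for s,k in zip(st,c) if s[4]>50])
print("now",ray(p,[(330,134)],.07),"then",ray(p2,[(328,201)],.07))
g2=cv2.cvtColor(cv2.imread("pics/w2.png"),cv2.COLOR_BGR2GRAY)
for y in range(160,226,4):print(y,g2[y,328],g[y-70,330],end=" | ")
```

```text
[([0, 0, 80, 90, 5709], [328.42984760903835, 134.4277456647399]), ([2, 0, 32, 4, 63], [308.25396825396825, 90.6984126984127]), ([46, 0, 34, 4, 69], [353.8840579710145, 90.72463768115942]), ([14, 32, 52, 26, 1209], [331.0537634408602, 134.47063688999174]), ([54, 82, 25, 8, 150], [355.4133333333333, 176.01999999999998])]
now [[ 0.6362 -0.1019]] then [[ 0.6362 -0.1063]]
160 39 58 | 164 43 35 | 168 39 57 | 172 41 56 | 176 42 34 | 180 40 42 | 184 36 37 | 188 23 40 | 192 117 194 | 196 120 237 | 200 188 238 | 204 193 237 | 208 182 237 | 212 251 237 | 216 48 228 | 220 63 15 | 224 24 34 |
```

Run:
```python
from station import r
from h import *
p=r.camera_params("wrist");s=r.sense();R=s["ee_rot"];t=s["tcp_pos"]
for d in [(0,0,.019),(0,0,0),(.0095,.009,.019),(.0095,-.009,.019)]: print(d,proj(p,t+R@np.array(d)))
im=cv2.imread("pics/w4.png");c=im[200:330,250:410].copy()
cv2.imwrite("pics/w4c.png",cv2.resize(c,None,fx=4,fy=4,interpolation=cv2.INTER_CUBIC))
```

```text
(0, 0, 0.019) [[328.6687 235.1263]]
(0, 0, 0) [[328.7758 246.7247]]
(0.0095, 0.009, 0.019) [[342.4316 221.6171]]
(0.0095, -0.009, 0.019) [[314.9654 221.5897]]
```

View pics/w4c.png

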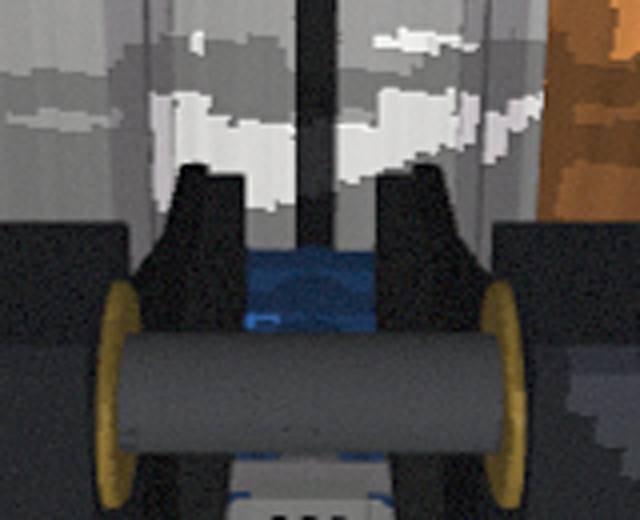

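Measured fingertips appear at row 241 against a predicted 221–235, so they sit slightly further forward than the nominal TCP. I'll regrasp the handle a few mm further back and check the width this time.

{"name": "drive_tool", "arguments": {
  "steps": [0, 0, 0, 0, 0, -0.03, 0.6, 0, 0, 0, 0, 0, -0.018, 0.6, 0, 0, 0, 0.039, 0.001, 0, 0.6, 0, 0, 0, 0.039, 0.001, 0, 0.6, 0, 0, 0, 0, 0, 0, 0.6, 0, 0, 0, 0, 0, 0.03, 0.6, 0, 0, 0, 0, 0, 0.018, 0.6, 0, 0, 0, 0, 0, 0, 0.2, 0, 0, 0, 0, 0, 0, 0.2, 0, 0, 0, 0, 0, 0, 0.2]
}}

```text
time_s: 5.57
tcp_pos: [0.6369, -0.1144, 0.0578]
ee_rot: [[0.135, -0.991, 0.002], [-0.991, -0.135, -0.001], [0.001, -0.002, -1.0]]
wrist_force: [1.0, -0.1, 0.6]
gripper_width: 0.451
gripper_force: 0.0
```

{"name": "drive_tool", "arguments": {
  "steps": [0, 0, 0, 0, 0, 0, 0.2, 0, 0, 0, 0, 0, 0, 0.2, 0, 0, 0, 0, 0, 0, 0.2, 0, 0, 0, 0, 0, 0, 0.2, 0, 0, 0, 0, 0, 0, 0.2]
}}

```text
time_s: 5.98
tcp_pos: [0.6362, -0.1141, 0.0571]
ee_rot: [[0.135, -0.991, 0.001], [-0.991, -0.135, 0.0], [0.0, -0.001, -1.0]]
wrist_force: [-0.4, -0.4, 0.4]
gripper_width: 0.212
gripper_force: 0.0
```

{"name": "drive_tool", "arguments": {
  "steps": [0, 0, 0, 0, 0, 0, 0, 0, 0, 0, 0, 0, 0, 0, 0, 0, 0, 0, 0, 0, 0, 0, 0, 0, 0, 0, 0, 0, 0, 0, 0, 0, 0, 0, 0, 0, 0, 0, 0, 0, 0, 0]
}}

```text
time_s: 6.48
tcp_pos: [0.6359, -0.1142, 0.0566]
ee_rot: [[0.135, -0.991, -0.0], [-0.991, -0.135, -0.0], [-0.0, 0.0, -1.0]]
wrist_force: [0.2, -0.1, 0.3]
gripper_width: 0.005
gripper_force: 0.0
```

Run:
```python
from station import r
from h import *
p=r.camera_params("wrist");s=r.sense();t=s["tcp_pos"]
im=r.capture("wrist");sd=r.capture("side");ps=r.camera_params("side")
print(proj(p,[[*t[:2],.07],[*t[:2],t[2]-.019]]),proj(ps,[[*t[:2],t[2]-.019],[.6362,-.104,.07]]))
o=np.zeros((600,800,3),np.uint8)
o[:300,:480]=cv2.resize(im,(480,300));b=sd[170:270,290:430];o[300:600,:420]=cv2.resize(b,(420,300),interpolation=cv2.INTER_CUBIC)
cv2.imwrite("pics/m5.png",o)
```

```text
[[328.896  256.305 ]
 [328.6913 235.1448]] [[358.089  216.486 ]
 [357.1933 206.6327]]
```

View pics/m5.png

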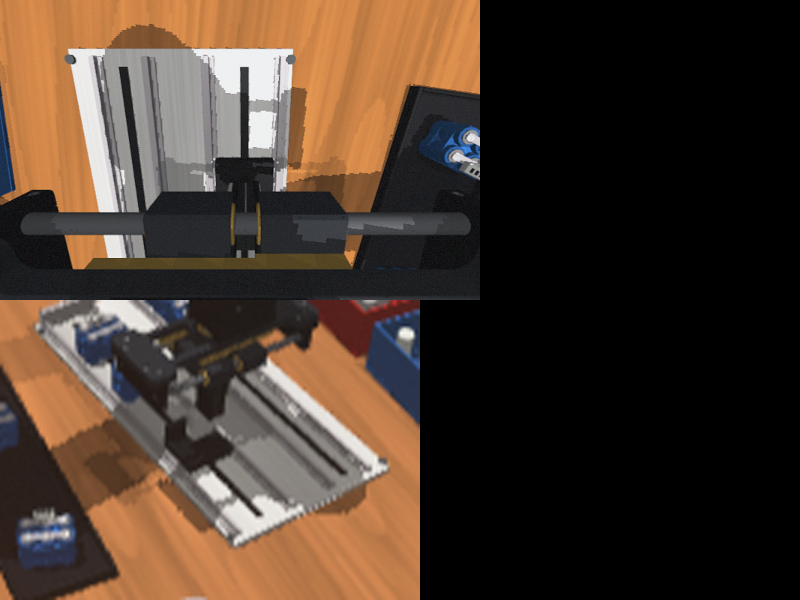

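The wrist view shows the fingers shut, with the carriage top visible behind them at rows 209–243. In the side view the fingers hide the handle. I'll triangulate the handle from the first two images.

Run:
```python
from station import r
from h import *
import json
p=r.camera_params("wrist");s=r.camera_params("scene");d=r.camera_params("side")
print("carriage back now",ray(p,[(326,209)],.021),"edge243",ray(p,[(326,243)],.021))
for n,f in (("scene",s),("side",d)):
    im=cv2.imread(f"pics/{n}0.png");x0,y0=((255,185) if n=="scene" else (330,185));c=im[y0:y0+45,x0:x0+60]
    m=(cv2.cvtColor(c,cv2.COLOR_BGR2GRAY)).astype(int)
    print(n);print(m[::3,::3])
p2=json.load(open("w2.json"));p1=json.load(open("w1.json"))
print("w2 carriage back(170)",ray(p2,[(327,170)],.021),"paddle front top (214)",ray(p2,[(327,214)],.043), "w2 tray/rack end (62)",ray(p2,[(320,62)],0.004))
```

```text
carriage back now [[ 0.6395 -0.1269]] edge243 [[ 0.6361 -0.1014]]
scene
[[135 127 125 135 137 132 133 130 127 127 128 129  38  33  39  39  46  48
   45  45]
 [139 136 138 124 121 135 136 132 130 125 127 129  39  36  45  40  33  47
   49  48]
 [138 140 141 138 130 123 124 131 133 130 127 126 124 134  36  26  37  41
   39  43]
 [143 137 141 140 134 135 132 120 121 130 132 134 140 138 129 135  32  33
   40  40]
 [129 134 128 132 142 145 136 137 180 177 122 134 136 140 144 139 133  98
   30  30]
 [148 203 114  94 160 137 146 237 235 105 122 117 123 132 138 137 142 139
  136  92]
 [230 228 226 212 165  80 176  97 117 111 137 129 118 120 126 133 139 140
  143 141]
 [126  18 222 230 227 233 166  98 112 113 152 103  37 128 117 122 128 133
  124 134]
 [229 232 211  37 163 233 231  93 113  42  41  33  28 134 130 122 122 127
  131 131]
 [ 89 217 229 233 242  58  32  36  38  41  37  34  29 185 149 128 132 124
  126 127]
 [216 168  71 188 236  37  39  39  34  37  38  33 154 174  80 156 147 129
  122 172]
 [232 232 220 195  91 198  61  37  34  38  33 201 236 233 236 129  91 110
  199  55]
 [228 22
[... 955 characters left out ...]
 50 197  75 149 112 109 232 231 230 228 151 184 225
   48 225]
 [131 209 139 223 230  42  40  41 109 110 107 227 232 231 230 228 155 177
  224  70]
 [144 134 202 131 226  39  40  40 108  84  46  49 228 232 230 228 227 155
  170 224]
 [135 146 135 197 125  39  48  46  40  41  42  47  54 211 231 228 228 226
  169 161]
 [138 140 155 112 172 136  41  49  50  46  49  42  64 116 226 229 227 226
  227 160]
 [129 135 146 159 112 170 160  40  46  41  42 195 227 197 116 223 228 226
  227 226]
 [127 133 130 157 159 139 194 171 101 225 190  71 229 227 179 108 223 226
  225 225]]
w2 carriage back(170) [[ 0.6393 -0.1234]] paddle front top (214) [[ 0.6342 -0.0862]] w2 tray/rack end (62) [[ 0.6593 -0.2199]]
```

Side and wrist views both suggest the fingertips are 20–30 mm higher than nominal, which would put them just above the handle top. I'll probe downwards gently with the fingers shut.

{"name": "drive_tool", "arguments": {
  "steps": [0, 0, 0, 0, 0, 0.002, 0, 0, 0, 0, 0, 0, 0.002, 0, 0, 0, 0, 0, 0, 0.002, 0, 0, 0, 0, 0, 0, 0, 0]
}}

```text
time_s: 6.92
tcp_pos: [0.6359, -0.1142, 0.0506]
ee_rot: [[0.135, -0.991, -0.0], [-0.991, -0.135, -0.0], [0.0, 0.0, -1.0]]
wrist_force: [-0.3, 0.6, 0.1]
gripper_width: 0.003
gripper_force: 0.0
```

Run:
```python
from station import r
from h import *
s=r.camera_params("scene");S=r.sense();t=S["tcp_pos"];print(t,S["wrist_force"])
im=r.capture("scene");d=r.capture("side");pd=r.camera_params("side")
tip=[*t[:2],t[2]-.019]
for P in (tip,[*t[:2],.07],[.6362,-.104,.07]):print(proj(s,[P]),proj(pd,[P]))
o=np.zeros((560,800,3),np.uint8)
o[:280,:]=cv2.resize(im[175:245,210:410],(800,280),interpolation=cv2.INTER_CUBIC)
o[280:,:]=cv2.resize(d[165:235,270:470],(800,280),interpolation=cv2.INTER_CUBIC)
cv2.imwrite("pics/m6.png",o)
```

```text
[ 0.6359 -0.1142  0.0506] [-0.2711  0.6028  0.1016]
[[276.6011 207.4698]] [[357.9761 217.8781]]
[[275.9374 196.6584]] [[358.6968 208.7755]]
[[278.1608 197.9854]] [[357.1933 206.6327]]
```

View pics/m6.png

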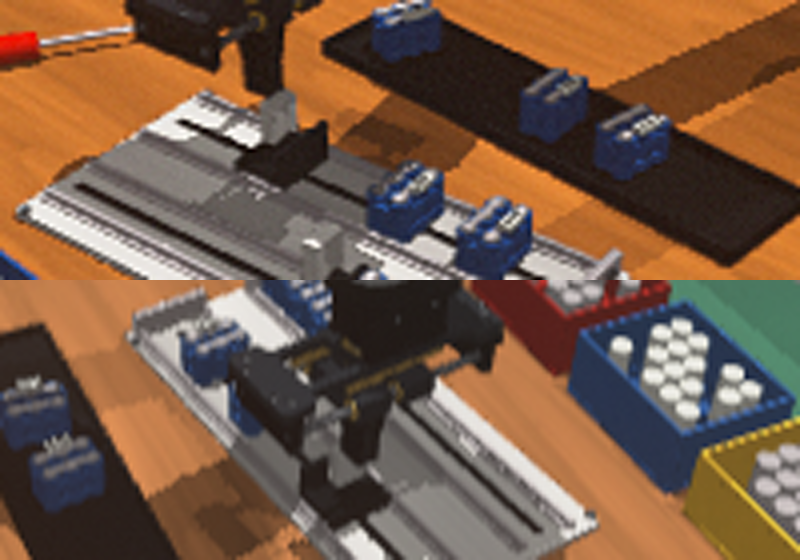

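The combined view shows the shut fingertips at scene (275,198) and side (360,209), beside the handle at scene (280,199). That triangulates to a tip height of about 0.07, so the real fingertips are about 38 mm higher than the nominal 19 mm ahead of the TCP. From here on I take tip z = TCP z + 0.019, and I'll check that on the handle grasp.

{"name": "drive_tool", "arguments": {
  "steps": [0, 0, 0, 0, 0, -0.016, 0.55, 0, 0, 0, -0.008, 0, 0, 0.55, 0, 0, 0, 0, 0, 0, 0.55, 0, 0, 0, 0, 0, 0, 0.55, 0, 0, 0, 0, 0, 0, 0.55, 0, 0, 0, 0, 0, 0, 0.55, 0, 0, 0, 0, 0, 0.016, 0.55, 0, 0, 0, 0, 0, 0.012, 0.55, 0, 0, 0, 0, 0, 0.01, 0.55, 0, 0, 0, 0, 0, 0.008, 0.55]
}}

```text
time_s: 7.85
tcp_pos: [0.6339, -0.1064, 0.0187]
ee_rot: [[0.134, -0.991, -0.002], [-0.991, -0.134, -0.0], [-0.0, 0.002, -1.0]]
wrist_force: [0.5, 0.5, -0.5]
gripper_width: 0.538
gripper_force: 0.0
```

{"name": "drive_tool", "arguments": {
  "steps": [0, 0, 0, 0, 0, 0, 0.15, 0, 0, 0, 0, 0, 0, 0.15, 0, 0, 0, 0, 0, 0, 0.15, 0, 0, 0, 0, 0, 0, 0.15, 0, 0, 0, 0, 0, 0, 0.15, 0, 0, 0, 0, 0, 0, 0.15, 0, 0, 0, 0, 0, 0, 0.15]
}}

```text
time_s: 8.43
tcp_pos: [0.6361, -0.1062, 0.0214]
ee_rot: [[0.135, -0.991, 0.003], [-0.991, -0.135, -0.0], [0.0, -0.003, -1.0]]
wrist_force: [2.6, 0.6, -0.9]
gripper_width: 0.321
gripper_force: 30.0
```

The grip stopped at 0.321 (28 mm) with 30 N, which confirms the fingertip offset. Pushing the follower forward now.

{"name": "drive_tool", "arguments": {
  "steps": [0, 0, 0, -0.008, 0, 0, 0.15, 0, 0, 0, -0.014, 0, 0, 0.15, 0, 0, 0, -0.014, 0, 0, 0.15, 0, 0, 0, -0.014, 0, 0, 0.15, 0, 0, 0, -0.012, 0, 0, 0.15, 0, 0, 0, -0.01, 0, 0, 0.15, 0, 0, 0, -0.01, 0, 0, 0.15, 0, 0, 0, -0.01, 0, 0, 0.15, 0, 0, 0, -0.01, 0, 0, 0.15, 0, 0, 0, -0.01, 0, 0, 0.15]
}}

```text
time_s: 9.27
tcp_pos: [0.6209, 0.0057, 0.0214]
ee_rot: [[0.136, -0.991, 0.003], [-0.991, -0.136, -0.0], [0.001, -0.003, -1.0]]
wrist_force: [6.1, -3.2, 1.2]
gripper_width: 0.315
gripper_force: 30.0
```

{"name": "drive_tool", "arguments": {
  "steps": [0, 0, 0, -0.01, 0, 0, 0.15, 0, 0, 0, -0.01, 0, 0, 0.15, 0, 0, 0, -0.006, 0, 0, 0.15, 0, 0, 0, -0.005, 0, 0, 0.15, 0, 0, 0, 0, 0, 0, 0.15]
}}

```text
time_s: 9.68
tcp_pos: [0.6166, 0.0372, 0.0213]
ee_rot: [[0.136, -0.991, 0.003], [-0.991, -0.136, 0.001], [-0.0, -0.003, -1.0]]
wrist_force: [5.0, 0.7, 1.0]
gripper_width: 0.324
gripper_force: 3.0
```

{"name": "drive_tool", "arguments": {
  "steps": [0, 0, 0, 0, 0, 0, 0.15, 0, 0, 0, 0, 0, 0, 0.15, 0, 0, 0, 0, 0, 0, 0.15, 0, 0, 0, 0, 0, 0, 0.15, 0, 0, 0, 0, 0, 0, 0.15, 0, 0, 0, 0, 0, 0, 0.15, 0, 0, 0, 0, 0, 0, 0.15, 0, 0, 0, 0, 0, 0, 0.15]
}}

```text
time_s: 10.35
tcp_pos: [0.6167, 0.0368, 0.0213]
ee_rot: [[0.135, -0.991, 0.003], [-0.991, -0.135, 0.001], [-0.001, -0.003, -1.0]]
wrist_force: [4.5, 1.6, 2.3]
gripper_width: 0.318
gripper_force: 30.0
```

Run:
```python
from station import r
from h import *
im=r.capture("scene");d=r.capture("side");w=r.capture("wrist")
o=np.zeros((600,800,3),np.uint8)
o[:300,:]=cv2.resize(im[190:280,210:450],(800,300),interpolation=cv2.INTER_CUBIC)
o[300:,:480]=cv2.resize(d[150:225,270:390],(480,300),interpolation=cv2.INTER_CUBIC)
o[300:500,480:]=cv2.resize(w,(320,200))
cv2.imwrite("pics/m7.png",o);s=r.sense();print(s["gripper_force"],s["gripper_width"],s["tcp_pos"])
```

```text
29.997565099038184 0.31387616247711636 [0.6167 0.0368 0.0213]
```

View pics/m7.png

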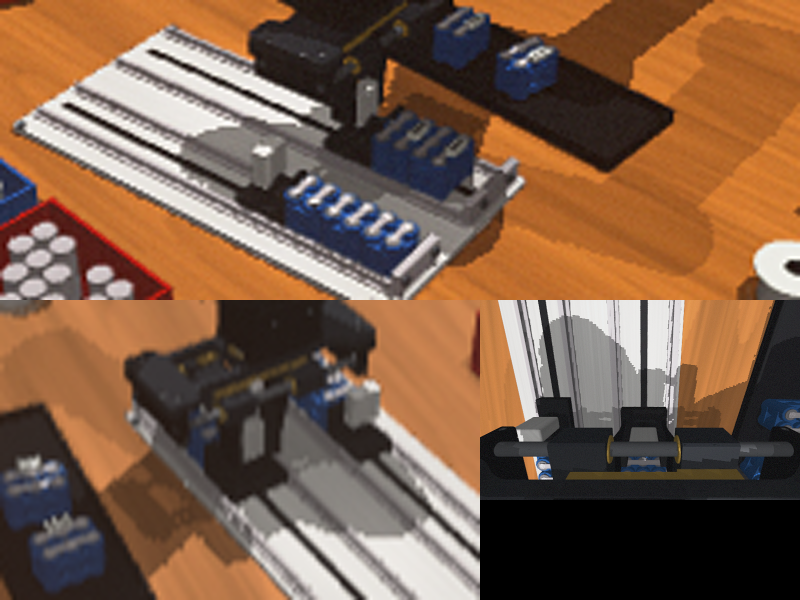

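The grip is restored. The two old packs are closed up against each other, with roughly 15–20 mm left to the stop in the scene view.

{"name": "drive_tool", "arguments": {
  "steps": [0, 0, 0, -0.005, 0, 0, 0.15, 0, 0, 0, -0.005, 0, 0, 0.15, 0, 0, 0, -0.003, 0, 0, 0.15, 0, 0, 0, -0.002, 0, 0, 0.15, 0, 0, 0, 0, 0, 0, 0.15]
}}

```text
time_s: 10.92
tcp_pos: [0.6148, 0.0508, 0.0213]
ee_rot: [[0.135, -0.991, 0.003], [-0.991, -0.135, -0.0], [0.0, -0.003, -1.0]]
wrist_force: [5.6, -0.8, 2.4]
gripper_width: 0.314
gripper_force: 30.0
```

{"name": "drive_tool", "arguments": {
  "steps": [0, 0, 0, -0.002, 0, 0, 0.15, 0, 0, 0, -0.002, 0, 0, 0.15]
}}

```text
time_s: 11.08
tcp_pos: [0.6143, 0.0541, 0.0213]
ee_rot: [[0.135, -0.991, 0.003], [-0.991, -0.135, -0.0], [0.001, -0.003, -1.0]]
wrist_force: [6.6, -2.4, 1.3]
gripper_width: 0.318
gripper_force: 30.0
```

{"name": "drive_tool", "arguments": {
  "steps": [0, 0, 0, -0.002, 0, 0, 0.15, 0, 0, 0, 0, 0, 0, 0.15]
}}

```text
time_s: 11.25
tcp_pos: [0.614, 0.0565, 0.0213]
ee_rot: [[0.135, -0.991, 0.003], [-0.991, -0.135, -0.0], [0.0, -0.003, -1.0]]
wrist_force: [6.6, -1.9, 1.2]
gripper_width: 0.324
gripper_force: 30.0
```

{"name": "drive_tool", "arguments": {
  "steps": [0, 0, 0, -0.0015, 0, 0, 0.15, 0, 0, 0, -0.0015, 0, 0, 0.15]
}}

```text
time_s: 11.42
tcp_pos: [0.6137, 0.0591, 0.0213]
ee_rot: [[0.135, -0.991, 0.003], [-0.991, -0.135, -0.0], [0.001, -0.003, -1.0]]
wrist_force: [6.3, -2.5, 1.6]
gripper_width: 0.317
gripper_force: 30.0
```

{"name": "drive_tool", "arguments": {
  "steps": [0, 0, 0, -0.0015, 0, 0, 0.15, 0, 0, 0, -0.0015, 0, 0, 0.15]
}}

```text
time_s: 11.58
tcp_pos: [0.6132, 0.062, 0.0213]
ee_rot: [[0.135, -0.991, 0.003], [-0.991, -0.135, -0.0], [0.001, -0.003, -1.0]]
wrist_force: [6.4, -2.7, 1.2]
gripper_width: 0.315
gripper_force: 30.0
```

{"name": "drive_tool", "arguments": {
  "steps": [0, 0, 0, -0.0015, 0, 0, 0.15, 0, 0, 0, 0, 0, 0, 0.15]
}}

```text
time_s: 11.75
tcp_pos: [0.6132, 0.0625, 0.0213]
ee_rot: [[0.135, -0.991, 0.003], [-0.991, -0.135, -0.002], [0.002, -0.002, -1.0]]
wrist_force: [6.3, -6.6, 1.3]
gripper_width: 0.32
gripper_force: 30.0
```

{"name": "drive_tool", "arguments": {
  "steps": [0, 0, 0, -0.0015, 0, 0, 0.15, 0, 0, 0, 0, 0, 0, 0.15, 0, 0, 0, 0, 0, 0, 0.15, 0, 0, 0, 0, 0, 0, 0.15]
}}

```text
time_s: 12.08
tcp_pos: [0.6131, 0.0625, 0.0214]
ee_rot: [[0.135, -0.991, 0.002], [-0.991, -0.135, -0.003], [0.003, -0.002, -1.0]]
wrist_force: [8.2, -11.7, -0.3]
gripper_width: 0.317
gripper_force: 30.0
```

Contact with the stop is confirmed at −11.7 N, with the TCP steady. Drawing the follower back 0.2 m, then releasing and rising.

{"name": "drive_tool", "arguments": {
  "steps": [0, 0, 0, 0.008, 0, 0, 0.15, 0, 0, 0, 0.018, 0, 0, 0.15, 0, 0, 0, 0.022, 0, 0, 0.15, 0, 0, 0, 0.024, 0, 0, 0.15, 0, 0, 0, 0.024, 0, 0, 0.15, 0, 0, 0, 0.024, 0, 0, 0.15, 0, 0, 0, 0.024, 0, 0, 0.15, 0, 0, 0, 0.024, 0, 0, 0.15, 0, 0, 0, 0.02, 0, 0, 0.15, 0, 0, 0, 0.012, 0, 0, 0.15]
}}

```text
time_s: 12.92
tcp_pos: [0.6397, -0.1336, 0.0213]
ee_rot: [[0.134, -0.991, 0.003], [-0.991, -0.134, 0.001], [-0.0, -0.003, -1.0]]
wrist_force: [5.6, 2.8, 4.6]
gripper_width: 0.318
gripper_force: 30.0
```

{"name": "drive_tool", "arguments": {
  "steps": [0, 0, 0, 0, 0, 0, 0.15, 0, 0, 0, 0, 0, 0, 0.55, 0, 0, 0, 0, 0, 0, 0.55, 0, 0, 0, 0, 0, 0, 0.55, 0, 0, 0, 0, 0, -0.04, 1, 0, 0, 0, 0, 0, -0.04, 1, 0, 0, 0, 0, 0, -0.04, 1, 0, 0, 0, 0, 0, -0.03, 1, 0, 0, 0, 0.02, 0, 0, 1, 0, 0, 0, 0, 0, 0, 1]
}}

```text
time_s: 13.75
tcp_pos: [0.6406, -0.1537, 0.1724]
ee_rot: [[0.134, -0.991, 0.001], [-0.991, -0.134, 0.0], [-0.0, -0.001, -1.0]]
wrist_force: [0.3, -0.4, -1.4]
gripper_width: 0.915
gripper_force: 0.0
```

Run:
```python
from station import r
from h import *
import json
p=r.camera_params("wrist");w=r.capture("wrist");s=r.sense()
json.dump({k:np.array(v).tolist() for k,v in p.items() if k in("camera_matrix","extrinsics")},open("w8.json","w"))
cv2.imwrite("pics/w8.png",w);d=r.capture("side");cv2.imwrite("pics/side8.png",d);im=r.capture("scene");cv2.imwrite("pics/scene8.png",im)
print(s["time_s"],s["tcp_pos"],s["ee_rot"][:,0],s["joints"])
o=np.zeros((600,800,3),np.uint8)
o[:300,:]=cv2.resize(im[160:280,210:530],(800,300),interpolation=cv2.INTER_CUBIC)
o[300:,:480]=cv2.resize(w,(480,300),interpolation=cv2.INTER_AREA)
o[300:600,480:]=cv2.resize(d[160:270,240:357],(320,300),interpolation=cv2.INTER_CUBIC)
cv2.imwrite("pics/m8.png",o)
```

```text
13.8 [ 0.6395 -0.1528  0.1703] [ 0.1334 -0.9911 -0.0015] [  0.5965  26.5494   2.9178  -0.0727 -66.5372   7.0967]
```

View pics/m8.png

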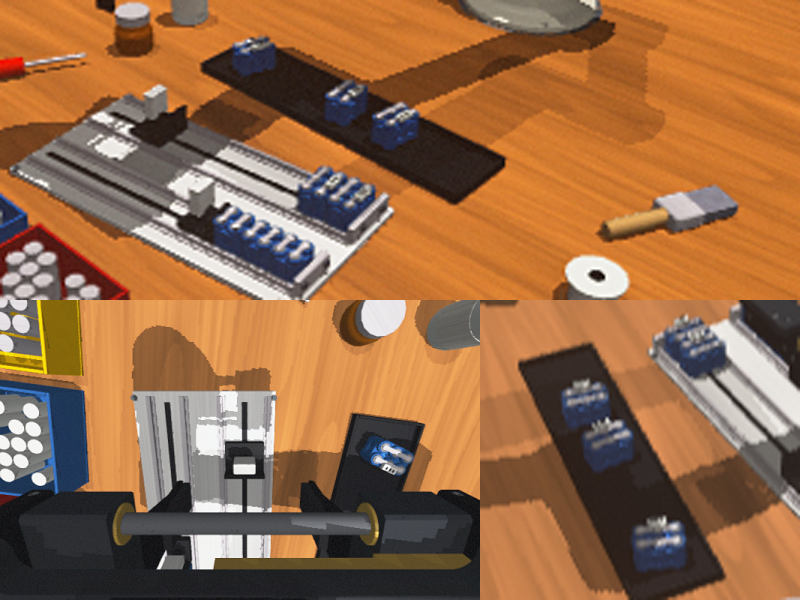

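Both old packs are closed up against the stop (scene crop (337,200)) and the follower is drawn back. The middle new pack at (607,440) in the side crop now looks turned, so I need a fresh view of the tray.

{"name": "drive_tool", "arguments": {
  "steps": [0, 0, 0, -0.0255, 0.018, -0.011, 1, 0, 0, 0, -0.0255, 0.018, -0.011, 1, 0, 0, 0, -0.0255, 0.018, -0.011, 1, 0, 0, 0, -0.0255, 0.018, -0.011, 1, 0, 0, 0, -0.0255, 0.018, -0.011, 1, 0, 0, 0, -0.0255, 0.018, -0.011, 1, 0, 0, 0, -0.0255, 0.018, -0.011, 1, 0, 0, 0, -0.0255, 0.018, -0.011, 1, 0, 0, 0, 0, 0, 0, 1, 0, 0, 0, 0, 0, 0, 1]
}}

```text
time_s: 14.73
tcp_pos: [0.4695, 0.0312, 0.2585]
ee_rot: [[0.138, -0.99, -0.001], [-0.99, -0.138, 0.0], [-0.0, 0.001, -1.0]]
wrist_force: [0.8, -0.1, 0.4]
gripper_width: 1.0
gripper_force: 0.0
```

```bash
cat >> h.py <<'E'
def packs(im,p,z=.041):
    """white strips / plug contours inside each blue blob, on the top plane"""
    h=cv2.cvtColor(im,cv2.COLOR_BGR2HSV)
    b=cv2.inRange(h,(100,110,40),(125,255,255));b=cv2.morphologyEx(b,cv2.MORPH_CLOSE,np.ones((9,9)))
    out=[]
    for c in cv2.findContours(b,0,2)[0]:
        if cv2.contourArea(c)<400: continue
        hull=np.zeros(b.shape,np.uint8);cv2.drawContours(hull,[cv2.convexHull(c)],0,255,-1);hull=cv2.dilate(hull,np.ones((5,5)))
        w=((h[...,1]<90)&(h[...,2]>80)&(hull>0)).astype(np.uint8)
        pts=np.argwhere(w)[:,::-1]
        W=ray(p,pts,z);out.append((cv2.boundingRect(c),W,pts))
    return out
E
python3 - <<'E'
from station import r
from h import *
import json
p=r.camera_params("wrist");w=r.capture("wrist");s=r.sense()
json.dump({k:np.array(v).tolist() for k,v in p.items() if k in("camera_matrix","extrinsics")},open("w9.json","w"))
cv2.imwrite("pics/w9.png",w);print(s["tcp_pos"],s["ee_rot"][:,0])
h=cv2.cvtColor(w,cv2.COLOR_BGR2HSV);K=[]
for bb,W,pts in packs(w,p):
    n=len(W); (a,b),wh,an=cv2.minAreaRect((W*1000).astype(np.float32)); print(bb,n,(round(a,1),round(b,1)),np.round(wh,1),round(an,1))
    if a<540: x,y,ww,hh=bb; K.append(cv2.resize(w[max(0,y-10):y+60,max(0,x-8):x+72],(400,350),interpolation=cv2.INTER_CUBIC))
    
K=K[:4]+[np.zeros((350,400,3),np.uint8)]*(4-len(K[:4]))
cv2.imwrite("pics/m9.png",cv2.resize(np.vstack([np.hstack(K[:2]),np.hstack(K[2:4])]),(680,600)))
E
```

```text
[0.47   0.0305 0.2579] [ 0.1366 -0.9906  0.0001]
(192, 201, 51, 58) 1432 (602.9, 122.8) [68.9 85.4] 8.0
(320, 194, 45, 39) 536 (443.2, 84.7) [34.8 47.3] 87.5
(110, 174, 51, 82) 1610 (709.0, 117.0) [ 59.7 111.7] 7.9
(328, 140, 46, 33) 664 (444.6, 6.3) [48.4 34.7] 6.1
(349, 0, 56, 40) 706 (441.9, -154.5) [52.8 29.2] 1.8
(0, 0, 14, 61) 21 (841.4, -79.5) [63.  13.9] 76.2
```

View pics/m9.png

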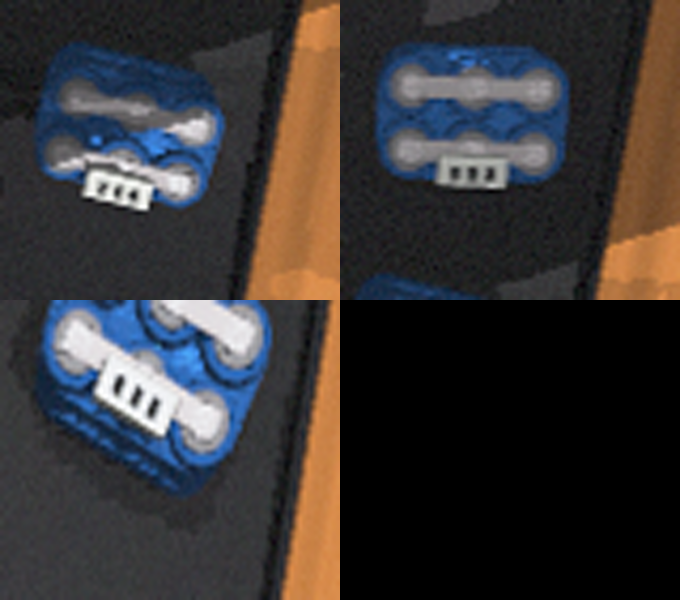

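The three close crops show all plugs downward, towards the stop. Corner cells: pack A (70,95), (200,125), (65,153), (183,183); pack B square to the image, (69,87) to (199,150); pack C turned, (75,37), (205,125), (240,38).

Run:
```python
from h import *
import json
p=json.load(open("w9.json"))
def go(o,sy,ps):
    return ray(p,[(o[0]+x/4.25,o[1]+y/sy) for x,y in ps],.041)
A=go((312,184),4.286,[(70,95),(200,125),(65,153),(183,183)])
B=go((320,130),4.286,[(69,87),(200,88),(69,152),(199,150)])
C=go((341,0),5,[(75,37),(205,125),(240,38)])
for n,P in zip("AB",(A,B)):
    d=(P[0]-P[1])+(P[2]-P[3]);print(n,P.mean(0),"yaw",np.degrees(np.arctan2(d[1],d[0])),"len",np.linalg.norm(P[0]-P[1]),np.linalg.norm(P[2]-P[3]),"w",np.linalg.norm(P[0]-P[2]))
d=C[0]-C[1];print("C",(C[0]+C[2])/2,"yaw",np.degrees(np.arctan2(d[1],d[0])),np.linalg.norm(d),np.linalg.norm(C[2]-C[1]))
```

```text
A [0.4435 0.0811] yaw -6.158702441573522 len 0.04064364457265948 0.03759655670626353 w 0.018418280408344503
B [0.444  0.0045] yaw 8.207861126965375 len 0.03764780035097657 0.03783561563484715 w 0.018627011534065846
C [ 0.4416 -0.1605] yaw -18.613325343133855 0.03817384779714896 0.018701042940281482
```

{"name": "drive_tool", "arguments": {
  "steps": [0, 0, 0, -0.027, 0.0097, 0.03, 1, 0, 0, 0, -0.027, 0.0097, 0.03, 1, 0, 0, 0.122, 0, 0, 0.03, 1, 0, 0, 0.122, 0, 0, 0.03, 1, 0, 0, 0, 0, 0, 0.035, 1, 0, 0, 0, 0, 0, 0.035, 1, 0, 0, 0, 0, 0, 0.03, 1, 0, 0, 0, 0, 0, 0.025, 1, 0, 0, 0, 0, 0, 0.012, 1, 0, 0, 0, 0, 0, 0, 1]
}}

```text
time_s: 15.62
tcp_pos: [0.4417, 0.0784, -0.0024]
ee_rot: [[-0.111, -0.994, -0.009], [-0.994, 0.111, -0.005], [0.006, 0.009, -1.0]]
wrist_force: [0.8, 0.2, 0.1]
gripper_width: 1.001
gripper_force: 0.0
```

{"name": "drive_tool", "arguments": {
  "steps": [0, 0, 0, 0, 0, 0, 0.4, 0, 0, 0, 0, 0, 0, 0.4, 0, 0, 0, 0, 0, 0, 0.4, 0, 0, 0, 0, 0, 0, 0.4, 0, 0, 0, 0, 0, 0, 0.4, 0, 0, 0, 0, 0, 0, 0.4, 0, 0, 0, 0, 0, 0, 0.4, 0, 0, 0, 0, 0, 0, 0.4]
}}

```text
time_s: 16.28
tcp_pos: [0.4443, 0.0808, 0.0022]
ee_rot: [[-0.109, -0.994, -0.0], [-0.994, 0.109, -0.0], [0.0, 0.0, -1.0]]
wrist_force: [-2.4, 0.0, 5.4]
gripper_width: 0.628
gripper_force: 30.0
```

Gripped (0.628 = 55 mm). Lifting, turning to the lane yaw and carrying across.

{"name": "drive_tool", "arguments": {
  "steps": [0, 0, 0, 0, 0, -0.035, 0.4, 0, 0, -0.1225, 0, 0, -0.035, 0.4, 0, 0, -0.1225, 0, 0, 0, 0.4, 0, 0, 0, 0.0084, -0.0329, 0, 0.4, 0, 0, 0, 0.0084, -0.0329, 0, 0.4, 0, 0, 0, 0.0084, -0.0329, 0, 0.4, 0, 0, 0, 0.0084, -0.033, 0, 0.4, 0, 0, 0, 0.0084, -0.033, 0, 0.4, 0, 0, 0, 0, 0, 0, 0.4, 0, 0, 0, 0, 0, 0, 0.4]
}}

```text
time_s: 17.12
tcp_pos: [0.6141, 0.0611, 0.07]
ee_rot: [[0.134, -0.991, -0.002], [-0.991, -0.134, -0.0], [-0.0, 0.002, -1.0]]
wrist_force: [-0.8, -0.3, -3.1]
gripper_width: 0.633
gripper_force: 30.0
```

```bash
cat > t.py <<'E'
import sys
from station import r
from h import *
s=r.sense();t=s["tcp_pos"];R=s["ee_rot"]
g=np.array([float(a) for a in sys.argv[1:4]]);yaw=np.radians(float(sys.argv[4]))
cur=np.arctan2(-R[0,1],-R[0,0]*0+-R[1,1]) if 0 else np.arctan2(-R[1,1],-R[0,1])
print("tcp",t,"yaw",np.degrees(cur),"turn z",-(yaw-cur),"shift in tool axes now",R.T@(g-t),"width",s["gripper_width"],s["gripper_force"],"F",s["wrist_force"])
X=np.array([np.sin(yaw),-np.cos(yaw),0]);Y=np.array([-np.cos(yaw),-np.sin(yaw),0])
print("after the turn",X@(g-t),Y@(g-t),t[2]-g[2])
E
python3 t.py 0.6132 0.0615 0.0072 7.78
```

```text
tcp [0.6141 0.0611 0.07  ] yaw 7.692944913383204 turn z -0.0015193978920719498 shift in tool axes now [-0.0005  0.0007  0.0628] width 0.6334615723152051 29.998587369918823 F [-0.8232 -0.3201 -3.0765]
after the turn -0.0005277798704442261 0.0007969335932337525 0.0628286242646938
```

{"name": "drive_tool", "arguments": {
  "steps": [0, 0, 0, 0, 0.0007, 0.025, 0.4, 0, 0, 0, 0, 0, 0.02, 0.4, 0, 0, 0, 0, 0, 0.01, 0.4, 0, 0, 0, 0, 0, 0.006, 0.4, 0, 0, 0, 0, 0, 0, 0.4, 0, 0, 0, 0, 0, 0, 0.4]
}}

```text
time_s: 17.62
tcp_pos: [0.6124, 0.0616, 0.0108]
ee_rot: [[0.136, -0.991, -0.0], [-0.991, -0.136, -0.0], [0.0, 0.0, -1.0]]
wrist_force: [-0.1, 0.0, -1.8]
gripper_width: 0.633
gripper_force: 30.0
```

{"name": "drive_tool", "arguments": {
  "steps": [0, 0, 0, 0, 0, 0.002, 0.4, 0, 0, 0, 0, 0, 0, 0.4, 0, 0, 0, 0, 0, 0, 0.4]
}}

```text
time_s: 17.87
tcp_pos: [0.6129, 0.0615, 0.0091]
ee_rot: [[0.136, -0.991, 0.001], [-0.991, -0.136, 0.0], [-0.0, -0.001, -1.0]]
wrist_force: [0.1, 0.1, -1.7]
gripper_width: 0.628
gripper_force: 30.0
```

{"name": "drive_tool", "arguments": {
  "steps": [0, 0, 0, 0, 0, 0.0025, 0.4, 0, 0, 0, 0, 0, 0, 0.4, 0, 0, 0, 0, 0, 0, 0.4]
}}

```text
time_s: 18.12
tcp_pos: [0.6129, 0.0614, 0.0062]
ee_rot: [[0.136, -0.991, 0.0], [-0.991, -0.136, 0.0], [-0.0, -0.0, -1.0]]
wrist_force: [-0.0, 0.3, -1.7]
gripper_width: 0.626
gripper_force: 30.0
```

{"name": "drive_tool", "arguments": {
  "steps": [0, 0, 0, 0, 0, 0.002, 0.4, 0, 0, 0, 0, 0, 0, 0.4, 0, 0, 0, 0, 0, 0, 0.4]
}}

```text
time_s: 18.37
tcp_pos: [0.613, 0.0615, 0.0062]
ee_rot: [[0.136, -0.991, 0.001], [-0.991, -0.136, -0.0], [0.0, -0.001, -1.0]]
wrist_force: [-3.5, 0.2, 8.0]
gripper_width: 0.626
gripper_force: 30.0
```

{"name": "drive_tool", "arguments": {
  "steps": [0, 0, 0, 0, 0, 0, 1, 0, 0, 0, 0, 0, 0, 1, 0, 0, 0, 0, 0, 0, 1, 0, 0, 0, 0, 0, -0.033, 1, 0, 0, 0, 0, 0, -0.036, 1, 0, 0, 0, 0.0067, 0.035, 0, 1, 0, 0, 0, 0.0067, 0.035, 0, 1, 0, 0, 0, 0.0067, 0.035, 0, 1, 0, 0, 0, 0.0067, 0.035, 0, 1, 0, 0, 0, 0.0067, 0.035, 0, 1]
}}

```text
time_s: 19.2
tcp_pos: [0.4424, 0.0039, 0.073]
ee_rot: [[0.136, -0.991, 0.0], [-0.991, -0.136, -0.0], [0.0, -0.0, -1.0]]
wrist_force: [-0.8, -0.2, 0.6]
gripper_width: 0.997
gripper_force: 0.0
```

{"name": "drive_tool", "arguments": {
  "steps": [0, 0, -0.008, 0, 0, 0, 1, 0, 0, 0, 0, 0, 0, 1]
}}

```text
time_s: 19.37
tcp_pos: [0.4424, 0.0038, 0.0734]
ee_rot: [[0.144, -0.99, -0.0], [-0.99, -0.144, -0.0], [0.0, 0.0, -1.0]]
wrist_force: [1.0, 1.3, 0.6]
gripper_width: 1.002
gripper_force: 0.0
```

```bash
python3 t.py 0.444 0.0045 0.002 8.2
python3 - <<'E'
from station import r
from h import *
import json
p=r.camera_params("wrist");w=r.capture("wrist")
cv2.imwrite("pics/w10.png",w)
json.dump({k:np.array(v).tolist() for k,v in p.items() if k in("camera_matrix","extrinsics")},open("w10.json","w"))
for n in("side","scene"):
    q=r.camera_params(n);im=r.capture(n);cv2.imwrite(f"pics/{n}10.png",im)
    h=cv2.cvtColor(im,cv2.COLOR_BGR2HSV);b=cv2.inRange(h,(105,120,30),(125,255,255))
    for c in cv2.findContours(b,0,2)[0]:
        if cv2.contourArea(c)>60:
            M=cv2.moments(c);P=ray(q,[(M["m10"]/M["m00"],M["m01"]/M["m00"])],.027)[0]
            if .35<P[0]<.75 and abs(P[1])<.25: print(n,P,cv2.contourArea(c))
E
```

```text
tcp [0.4424 0.0038 0.0734] yaw 8.261081599471373 turn z 0.001066075023159918 shift in tool axes now [-0.0005 -0.0017  0.0714] width 1.0015454733347786 0.0 F [1.0053 1.2595 0.5697]
after the turn -0.0004571784606082944 -0.0017280169880451216 0.07142359843805816
scene [0.6065 0.1049] 109.0
```

{"name": "drive_tool", "arguments": {
  "steps": [0, 0, 0, 0, -0.0015, 0.035, 1, 0, 0, 0, 0, 0, 0.025, 1, 0, 0, 0, 0, 0, 0.0115, 1, 0, 0, 0, 0, 0, 0, 0.4, 0, 0, 0, 0, 0, 0, 0.4, 0, 0, 0, 0, 0, 0, 0.4, 0, 0, 0, 0, 0, 0, 0.4, 0, 0, 0, 0, 0, 0, 0.4, 0, 0, 0, 0, 0, 0, 0.4, 0, 0, 0, 0, 0, 0, 0.4]
}}

```text
time_s: 20.35
tcp_pos: [0.4452, 0.0047, 0.0023]
ee_rot: [[0.143, -0.99, 0.0], [-0.99, -0.143, 0.0], [-0.0, -0.0, -1.0]]
wrist_force: [-2.1, 1.1, 5.1]
gripper_width: 0.631
gripper_force: 29.9
```

{"name": "drive_tool", "arguments": {
  "steps": [0, 0, 0, 0, 0, 0, 0.4, 0, 0, 0, 0, 0, 0, 0.4]
}}

```text
time_s: 20.52
tcp_pos: [0.4452, 0.0046, 0.0023]
ee_rot: [[0.143, -0.99, -0.0], [-0.99, -0.143, -0.0], [0.0, 0.0, -1.0]]
wrist_force: [-2.6, 0.7, 5.4]
gripper_width: 0.629
gripper_force: 29.9
```

{"name": "drive_tool", "arguments": {
  "steps": [0, 0, 0.008, 0, 0, -0.035, 0.4, 0, 0, 0, 0, 0, -0.035, 0.4, 0, 0, 0, 0.0017, -0.0348, 0, 0.4, 0, 0, 0, 0.0017, -0.0348, 0, 0.4, 0, 0, 0, 0.0017, -0.0348, 0, 0.4, 0, 0, 0, 0.0017, -0.0348, 0, 0.4, 0, 0, 0, 0.0017, -0.0348, 0, 0.4, 0, 0, 0, 0, 0, 0, 0.4, 0, 0, 0, 0, 0, 0, 0.4]
}}

```text
time_s: 21.27
tcp_pos: [0.6198, 0.02, 0.0703]
ee_rot: [[0.135, -0.991, -0.001], [-0.991, -0.135, 0.0], [-0.0, 0.001, -1.0]]
wrist_force: [0.1, 1.0, -1.1]
gripper_width: 0.63
gripper_force: 29.9
```

```bash
python3 t.py 0.6189 0.0199 0.0062 7.78
```

```text
tcp [0.6198 0.02   0.0703] yaw 7.742002634254829 turn z -0.0006631791393377495 shift in tool axes now [-0.      0.0008  0.0641] width 0.6302282970781985 29.90442931652069 F [ 0.0652  1.0257 -1.1013]
after the turn -3.020887219827704e-05 0.0008768211015723523 0.06406474626158253
```

Lowering, then a final small step onto the floor.

{"name": "drive_tool", "arguments": {
  "steps": [0, 0, 0, 0, 0.0006, 0.025, 0.4, 0, 0, 0, 0, 0, 0.02, 0.4, 0, 0, 0, 0, 0, 0.01, 0.4, 0, 0, 0, 0, 0, 0.006, 0.4, 0, 0, 0, 0, 0, 0.003, 0.4, 0, 0, 0, 0, 0, 0, 0.4, 0, 0, 0, 0, 0, 0, 0.4]
}}

```text
time_s: 21.85
tcp_pos: [0.6183, 0.0198, 0.008]
ee_rot: [[0.136, -0.991, 0.0], [-0.991, -0.136, 0.0], [-0.0, -0.0, -1.0]]
wrist_force: [0.4, -0.2, -0.7]
gripper_width: 0.63
gripper_force: 29.9
```

{"name": "drive_tool", "arguments": {
  "steps": [0, 0, 0, 0, 0, 0.0015, 0.4, 0, 0, 0, 0, 0, 0, 0.4]
}}

```text
time_s: 22.02
tcp_pos: [0.6184, 0.0199, 0.0065]
ee_rot: [[0.135, -0.991, 0.001], [-0.991, -0.135, 0.0], [-0.0, -0.001, -1.0]]
wrist_force: [-0.2, -0.7, -1.8]
gripper_width: 0.629
gripper_force: 29.9
```

{"name": "drive_tool", "arguments": {
  "steps": [0, 0, 0, 0, 0, 0.0012, 0.4, 0, 0, 0, 0, 0, 0, 1, 0, 0, 0, 0, 0, 0, 1, 0, 0, 0, 0, 0, 0, 1, 0, 0, 0, 0, 0, 0, 1, 0, 0, 0, 0, 0, -0.033, 1, 0, 0, 0, 0, 0, -0.036, 1, 0, 0, 0, 0.0221, 0.0285, 0, 1, 0, 0, 0, 0.0221, 0.0285, 0, 1, 0, 0, 0, 0.0221, 0.0285, 0, 1]
}}

```text
time_s: 22.85
tcp_pos: [0.5421, -0.0578, 0.0745]
ee_rot: [[0.137, -0.991, 0.002], [-0.991, -0.137, 0.0], [-0.0, -0.002, -1.0]]
wrist_force: [-0.2, -0.2, 0.7]
gripper_width: 0.995
gripper_force: 0.0
```

Run:
```python
from station import r
from h import *
p=r.camera_params("wrist");w=r.capture("wrist");cv2.imwrite("pics/w11.png",w)
print(r.sense()["tcp_pos"])
h=cv2.cvtColor(w,cv2.COLOR_BGR2HSV)
b=cv2.morphologyEx(cv2.inRange(h,(100,110,40),(125,255,255)),cv2.MORPH_CLOSE,np.ones((15,15)))
for c in cv2.findContours(b,0,2)[0]:
    if cv2.contourArea(c)>500:
        (a,bb),wh,an=cv2.minAreaRect((ray(p,c[:,0],.035)*1000).astype(np.float32));print(cv2.boundingRect(c),a,bb,wh,an)
```

```text
[ 0.5351 -0.0614  0.0736]
(199, 313, 63, 47) 609.1133422851562 48.65653991699219 (52.64738082885742, 44.14440155029297) 7.996962070465088
(421, 77, 102, 86) 458.7007141113281 -142.88905334472656 (41.3343505859375, 62.882545471191406) 61.261592864990234
```

View pics/w11.png

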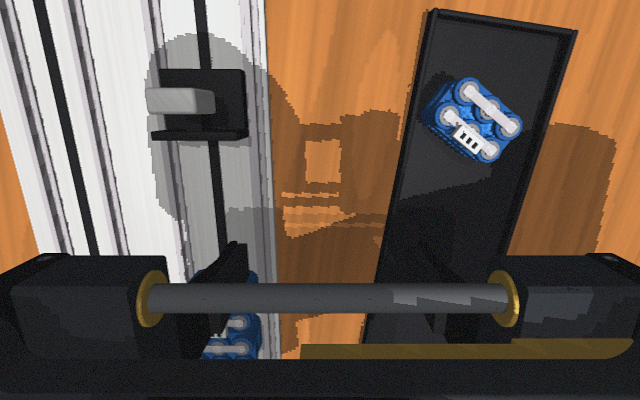

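Pack C shows corner cells at (467,91), (513,126), (447,117) and (491,151), with its plug towards the stop. It appears more turned than before, so I'm measuring it again.

```bash
python3 - <<'E'
from station import r
from h import *
p=r.camera_params("wrist")
P=ray(p,[(467,91),(513,126),(447,117),(491,151)],.041)
d=P[0]-P[1]+P[2]-P[3];print(P.mean(0),np.degrees(np.arctan2(d[1],d[0])),np.linalg.norm(P[0]-P[1]),np.linalg.norm(P[0]-P[2]))
E
python3 t.py 0.4416 -0.1605 0.002 7.78
```

```text
[ 0.4485 -0.146 ] -26.360949033699907 0.038694422156842614 0.019060297216227998
tcp [ 0.5351 -0.0614  0.0736] yaw 7.5526516644756985 turn z -0.003967977003827866 shift in tool axes now [0.086  0.1053 0.0722] width 0.9969499953425912 0.0 F [-5.9061 -2.3048 -1.6326]
after the turn 0.08550540461656887 0.1060726848163343 0.07159015002764714
```

The arm was still settling in that picture, so I'll take another and apply the pixel shift.

```bash
python3 - <<'E'
from station import r
from h import *
p=r.camera_params("wrist");w=r.capture("wrist");o=cv2.imread("pics/w11.png")
T=o[70:170,415:530];m=cv2.matchTemplate(w,T,cv2.TM_CCOEFF_NORMED);_,v,_,l=cv2.minMaxLoc(m);d=np.array(l)-[415,70];print(v,d)
P=ray(p,np.array([(467,91),(513,126),(447,117),(491,151)])+d,.041)
e=P[0]-P[1]+P[2]-P[3];print(P.mean(0),np.degrees(np.arctan2(e[1],e[0])))
E
python3 t.py 0.4485 -0.146 0.002 -26.4
```

```text
0.9777212738990784 [-13   3]
[ 0.4563 -0.1431] -26.637780867845688
tcp [ 0.538  -0.0601  0.0738] yaw 7.555891206505724 turn z 0.5926421020025147 shift in tool axes now [0.0734 0.0997 0.0722] width 0.9999394126441944 0.0 F [ 0.7982 -0.4497 -0.1992]
after the turn 0.1167294594658094 0.04195463082224451 0.07182432134037035
```

{"name": "drive_tool", "arguments": {
  "steps": [0, 0, 0, 0.0179, 0.023, 0, 1, 0, 0, 0, 0.0179, 0.023, 0, 1, 0, 0, 0, 0.0179, 0.023, 0, 1, 0, 0, 0, 0.0179, 0.023, 0, 1, 0, 0, 0.12, 0, 0, 0, 1, 0, 0, 0.12, 0, 0, 0, 1, 0, 0, 0.12, 0, 0, 0, 1, 0, 0, 0.12, 0, 0, 0, 1, 0, 0, 0.117, 0, 0, 0, 1, 0, 0, 0, 0, 0, 0, 1]
}}

```text
time_s: 23.78
tcp_pos: [0.4615, -0.1408, 0.074]
ee_rot: [[-0.447, -0.895, 0.0], [-0.895, 0.447, -0.0], [-0.0, -0.0, -1.0]]
wrist_force: [0.1, -0.0, -0.8]
gripper_width: 1.002
gripper_force: 0.0
```

```bash
python3 t.py 0.4563 -0.1431 0.002 -26.6
```

```text
tcp [ 0.4615 -0.1408  0.074 ] yaw -26.524883201652386 turn z 0.0013110354547225533 shift in tool axes now [0.0044 0.0037 0.072 ] width 1.0021309192572292 0.0 F [ 0.1026 -0.042  -0.8164]
after the turn 0.00437263524162425 0.003656269043735938 0.0720059639810321
```

{"name": "drive_tool", "arguments": {
  "steps": [0, 0, 0, 0.0044, 0.0037, 0.035, 1, 0, 0, 0, 0, 0, 0.025, 1, 0, 0, 0, 0, 0, 0.012, 1, 0, 0, 0, 0, 0, 0, 0.4, 0, 0, 0, 0, 0, 0, 0.4, 0, 0, 0, 0, 0, 0, 0.4, 0, 0, 0, 0, 0, 0, 0.4, 0, 0, 0, 0, 0, 0, 0.4, 0, 0, 0, 0, 0, 0, 0.4, 0, 0, 0, 0, 0, 0, 0.4]
}}

```text
time_s: 24.62
tcp_pos: [0.4556, -0.1431, 0.0027]
ee_rot: [[-0.445, -0.896, -0.0], [-0.896, 0.445, 0.0], [0.0, 0.0, -1.0]]
wrist_force: [-1.9, 2.3, 5.9]
gripper_width: 0.629
gripper_force: 29.9
```

{"name": "drive_tool", "arguments": {
  "steps": [0, 0, 0, 0, 0, 0, 0.4, 0, 0, 0, 0, 0, 0, 0.4]
}}

```text
time_s: 24.78
tcp_pos: [0.4556, -0.1431, 0.0027]
ee_rot: [[-0.445, -0.896, -0.0], [-0.896, 0.445, 0.0], [0.0, 0.0, -1.0]]
wrist_force: [-3.1, 0.7, 6.4]
gripper_width: 0.632
gripper_force: 29.9
```

```bash
python3 t.py 0.6243 -0.0197 0.0062 7.78
```

```text
tcp [ 0.4556 -0.1431  0.0027] yaw -26.40349989218074 turn z -0.5966146229736805 shift in tool axes now [-0.1855 -0.0963 -0.0035] width 0.6322807701622621 29.894436299800873 F [-3.1466  0.6825  6.3943]
after the turn -0.09940681865000855 -0.18386782477001043 -0.003473840867431531
```

{"name": "drive_tool", "arguments": {
  "steps": [0, 0, 0, 0, 0, -0.035, 0.4, 0, 0, 0, 0, 0, -0.035, 0.4, 0, 0, -0.1193, 0, 0, 0, 0.4, 0, 0, -0.1193, 0, 0, 0, 0.4, 0, 0, -0.1193, 0, 0, 0, 0.4, 0, 0, -0.1193, 0, 0, 0, 0.4, 0, 0, -0.1193, 0, 0, 0, 0.4]
}}

```text
time_s: 25.37
tcp_pos: [0.4557, -0.1431, 0.0719]
ee_rot: [[0.141, -0.99, 0.0], [-0.99, -0.141, 0.0], [-0.0, -0.0, -1.0]]
wrist_force: [-0.0, -0.7, -0.7]
gripper_width: 0.628
gripper_force: 29.9
```

{"name": "drive_tool", "arguments": {
  "steps": [0, 0, 0, -0.0166, -0.0306, 0, 0.4, 0, 0, 0, -0.0166, -0.0306, 0, 0.4, 0, 0, 0, -0.0166, -0.0306, 0, 0.4, 0, 0, 0, -0.0166, -0.0306, 0, 0.4, 0, 0, 0, -0.0166, -0.0306, 0, 0.4, 0, 0, 0, -0.0164, -0.0306, 0, 0.4, 0, 0, 0, 0, 0, 0, 0.4, 0, 0, 0, 0, 0, 0, 0.4]
}}

```text
time_s: 26.03
tcp_pos: [0.6251, -0.0186, 0.0708]
ee_rot: [[0.137, -0.991, -0.001], [-0.991, -0.137, 0.0], [-0.0, 0.001, -1.0]]
wrist_force: [-1.3, -0.5, -2.0]
gripper_width: 0.632
gripper_force: 29.9
```

```bash
python3 t.py 0.6243 -0.0197 0.0062 7.78
```

```text
tcp [ 0.6251 -0.0186  0.0708] yaw 7.854424017445278 turn z 0.0012989441469817842 shift in tool axes now [0.001  0.0008 0.0646] width 0.6321448460395148 29.872666597366333 F [-1.3375 -0.4675 -1.9502]
after the turn 0.0009406547879710353 0.0008906522393465572 0.06460658141191077
```

{"name": "drive_tool", "arguments": {
  "steps": [0, 0, 0, 0.001, 0.0006, 0.025, 0.4, 0, 0, 0, 0, 0, 0.02, 0.4, 0, 0, 0, 0, 0, 0.01, 0.4, 0, 0, 0, 0, 0, 0.006, 0.4, 0, 0, 0, 0, 0, 0.002, 0.4, 0, 0, 0, 0, 0, 0, 0.4, 0, 0, 0, 0, 0, 0, 0.4]
}}

```text
time_s: 26.62
tcp_pos: [0.624, -0.0212, 0.0094]
ee_rot: [[0.135, -0.991, 0.001], [-0.991, -0.135, 0.0], [0.0, -0.001, -1.0]]
wrist_force: [0.8, 0.8, -1.9]
gripper_width: 0.628
gripper_force: 29.9
```

{"name": "drive_tool", "arguments": {
  "steps": [0, 0, 0, 0, 0, 0.0015, 0.4, 0, 0, 0, 0, 0, 0.001, 0.4, 0, 0, 0, 0, 0, 0, 0.4]
}}

```text
time_s: 26.87
tcp_pos: [0.6241, -0.0209, 0.0067]
ee_rot: [[0.135, -0.991, 0.001], [-0.991, -0.135, 0.0], [-0.0, -0.001, -1.0]]
wrist_force: [0.9, -0.3, -0.6]
gripper_width: 0.631
gripper_force: 29.9
```

{"name": "drive_tool", "arguments": {
  "steps": [0, 0, 0, 0, 0, 0.001, 0.4, 0, 0, 0, 0, 0, 0, 0.9, 0, 0, 0, 0, 0, 0, 0.9, 0, 0, 0, 0, 0, 0, 0.9, 0, 0, 0, 0, 0, -0.035, 0.9, 0, 0, 0, 0, 0, -0.035, 0.9, 0, 0, 0, 0.0382, 0, -0.01, 0.6, 0, 0, 0, 0.0382, 0, 0, 0.55, 0, 0, 0, 0.0382, 0, 0, 0.55, 0, 0, 0, 0, 0, 0, 0.55]
}}

```text
time_s: 27.7
tcp_pos: [0.6399, -0.14, 0.0858]
ee_rot: [[0.129, -0.992, 0.001], [-0.992, -0.129, -0.001], [0.001, -0.001, -1.0]]
wrist_force: [0.7, 1.1, -0.0]
gripper_width: 0.679
gripper_force: 0.0
```

```bash
python3 t.py 0.640 -0.1345 0.0205 7.78
python3 - <<'E'
from station import r
from h import *
im=r.capture("scene");d=r.capture("side")
o=np.zeros((600,800,3),np.uint8)
o[:300,:480]=cv2.resize(im[170:270,220:380],(480,300),interpolation=cv2.INTER_CUBIC)
o[300:,:480]=cv2.resize(d[140:240,260:420],(480,300),interpolation=cv2.INTER_CUBIC)
w=r.capture("wrist");o[:200,480:]=cv2.resize(w,(320,200))
cv2.imwrite("pics/m12.png",o)
E
```

```text
tcp [ 0.6399 -0.14    0.0858] yaw 7.439737534512503 turn z -0.0059387003437104124 shift in tool axes now [-0.0055 -0.0007  0.0653] width 0.6785655076249931 0.0 F [ 0.7078  1.0938 -0.0217]
after the turn -0.005454734761024761 -0.0007987192915690404 0.06526352017264032
```

View pics/m12.png

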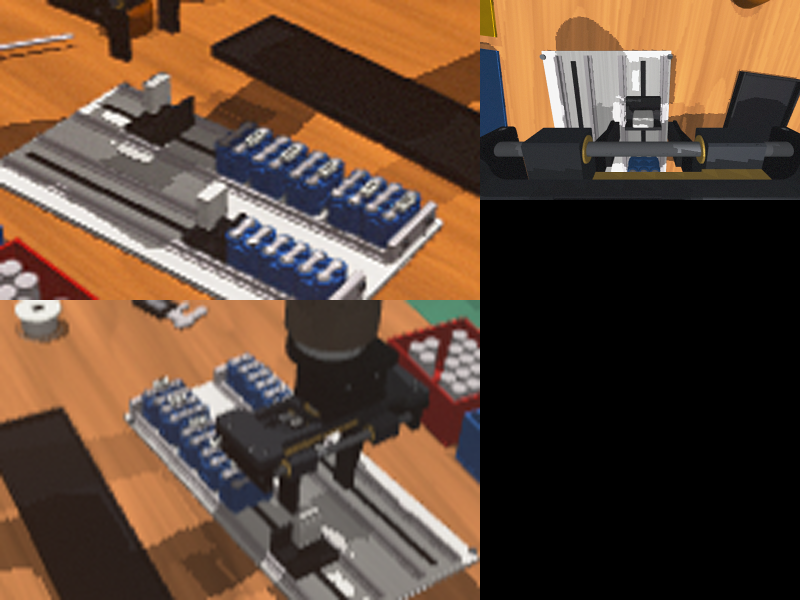

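All five packs stand in the near lane and the tray is empty. Next I grip the handle and push up.

{"name": "drive_tool", "arguments": {
  "steps": [0, 0, -0.006, 0, 0, 0, 0.55, 0, 0, 0, -0.0045, 0, 0.025, 0.55, 0, 0, 0, 0, 0, 0.025, 0.55, 0, 0, 0, 0, 0, 0.015, 0.55, 0, 0, 0, 0, 0, 0, 0.15, 0, 0, 0, 0, 0, 0, 0.15, 0, 0, 0, 0, 0, 0, 0.15, 0, 0, 0, 0, 0, 0, 0.15, 0, 0, 0, 0, 0, 0, 0.15, 0, 0, 0, 0, 0, 0, 0.15]
}}

```text
time_s: 28.68
tcp_pos: [0.6394, -0.1298, 0.0221]
ee_rot: [[0.141, -0.99, 0.002], [-0.99, -0.141, 0.0], [0.0, -0.002, -1.0]]
wrist_force: [-1.4, 1.7, 5.1]
gripper_width: 0.318
gripper_force: 30.0
```

{"name": "drive_tool", "arguments": {
  "steps": [0, 0, 0, 0, 0, 0, 0.15, 0, 0, 0, 0, 0, 0, 0.15]
}}

```text
time_s: 28.85
tcp_pos: [0.6393, -0.1301, 0.0221]
ee_rot: [[0.141, -0.99, 0.002], [-0.99, -0.141, -0.0], [0.001, -0.002, -1.0]]
wrist_force: [-1.6, 0.5, 6.6]
gripper_width: 0.317
gripper_force: 30.0
```

{"name": "drive_tool", "arguments": {
  "steps": [0, 0, 0.005, -0.008, 0, -0.0005, 0.15, 0, 0, 0, -0.012, 0, 0, 0.15, 0, 0, 0, -0.012, 0, 0, 0.15, 0, 0, 0, -0.012, 0, 0, 0.15, 0, 0, 0, -0.01, 0, 0, 0.15, 0, 0, 0, -0.008, 0, 0, 0.15, 0, 0, 0, -0.006, 0, 0, 0.15, 0, 0, 0, -0.004, 0, 0, 0.15, 0, 0, 0, -0.004, 0, 0, 0.15]
}}

```text
time_s: 29.6
tcp_pos: [0.6291, -0.0542, 0.0221]
ee_rot: [[0.138, -0.99, 0.002], [-0.99, -0.138, -0.001], [0.001, -0.002, -1.0]]
wrist_force: [-0.6, -4.8, 6.1]
gripper_width: 0.316
gripper_force: 30.0
```

{"name": "drive_tool", "arguments": {
  "steps": [0, 0, 0, -0.003, 0, 0, 0.15, 0, 0, 0, -0.003, 0, 0, 0.15]
}}

```text
time_s: 29.77
tcp_pos: [0.6283, -0.0488, 0.0221]
ee_rot: [[0.138, -0.99, 0.002], [-0.99, -0.138, -0.001], [0.002, -0.002, -1.0]]
wrist_force: [0.5, -4.7, 5.6]
gripper_width: 0.318
gripper_force: 30.0
```

{"name": "drive_tool", "arguments": {
  "steps": [0, 0, 0, -0.0015, 0, 0, 0.15, 0, 0, 0, -0.0015, 0, 0, 0.15]
}}

```text
time_s: 29.93
tcp_pos: [0.6279, -0.046, 0.0221]
ee_rot: [[0.137, -0.991, 0.002], [-0.991, -0.137, -0.001], [0.002, -0.002, -1.0]]
wrist_force: [0.3, -5.3, 5.3]
gripper_width: 0.319
gripper_force: 30.0
```

{"name": "drive_tool", "arguments": {
  "steps": [0, 0, 0, -0.0015, 0, 0, 0.15, 0, 0, 0, -0.0015, 0, 0, 0.15]
}}

```text
time_s: 30.1
tcp_pos: [0.6276, -0.0432, 0.0221]
ee_rot: [[0.137, -0.991, 0.002], [-0.991, -0.137, -0.001], [0.002, -0.002, -1.0]]
wrist_force: [0.3, -5.0, 4.5]
gripper_width: 0.319
gripper_force: 30.0
```

{"name": "drive_tool", "arguments": {
  "steps": [0, 0, 0, -0.0015, 0, 0, 0.15, 0, 0, 0, 0, 0, 0, 0.15, 0, 0, 0, 0, 0, 0, 0.15]
}}

```text
time_s: 30.35
tcp_pos: [0.6274, -0.0422, 0.0221]
ee_rot: [[0.137, -0.991, 0.002], [-0.991, -0.137, -0.002], [0.002, -0.002, -1.0]]
wrist_force: [-0.5, -7.1, 5.6]
gripper_width: 0.32
gripper_force: 30.0
```

{"name": "drive_tool", "arguments": {
  "steps": [0, 0, 0, -0.0015, 0, 0, 0.15, 0, 0, 0, 0, 0, 0, 0.15, 0, 0, 0, 0, 0, 0, 0.15]
}}

```text
time_s: 30.6
tcp_pos: [0.6274, -0.0421, 0.0221]
ee_rot: [[0.137, -0.991, 0.002], [-0.991, -0.137, -0.003], [0.004, -0.002, -1.0]]
wrist_force: [1.9, -11.4, 4.2]
gripper_width: 0.316
gripper_force: 30.0
```

{"name": "drive_tool", "arguments": {
  "steps": [0, 0, 0, -0.001, 0, 0, 0.15, 0, 0, 0, 0, 0, 0, 0.15, 0, 0, 0, 0, 0, 0, 0.15, 0, 0, 0, 0, 0, 0, 0.15]
}}

```text
time_s: 30.93
tcp_pos: [0.6274, -0.0421, 0.0221]
ee_rot: [[0.137, -0.991, 0.002], [-0.991, -0.137, -0.004], [0.005, -0.002, -1.0]]
wrist_force: [2.8, -15.2, 2.9]
gripper_width: 0.322
gripper_force: 30.0
```

The row is tight: −15 N with no further motion. Relaxing, releasing and rising.

{"name": "drive_tool", "arguments": {
  "steps": [0, 0, 0, 0.0025, 0, 0, 0.15, 0, 0, 0, 0, 0, 0, 0.15, 0, 0, 0, 0, 0, 0, 0.55, 0, 0, 0, 0, 0, 0, 0.55, 0, 0, 0, 0, 0, 0, 0.55, 0, 0, 0, 0, 0, 0, 0.55, 0, 0, 0, 0, 0, -0.035, 0.55, 0, 0, 0, 0, 0, -0.04, 0.55, 0, 0, 0, 0, 0, -0.04, 0.55, 0, 0, 0, 0.02, 0, -0.02, 0.55]
}}

```text
time_s: 31.77
tcp_pos: [0.6317, -0.0588, 0.1614]
ee_rot: [[0.141, -0.99, 0.008], [-0.99, -0.141, 0.0], [0.001, -0.008, -1.0]]
wrist_force: [1.6, -0.2, 0.9]
gripper_width: 0.546
gripper_force: 0.0
```

{"name": "drive_tool", "arguments": {
  "steps": [0, 0, 0, 0.03, 0, 0, 0.55, 0, 0, 0, 0.03, 0, 0, 0.55, 0, 0, 0, 0.03, 0, 0, 0.55, 0, 0, 0, 0.02, 0, 0, 0.55, 0, 0, 0, 0, 0, 0, 0.55]
}}

```text
time_s: 32.18
tcp_pos: [0.6442, -0.1733, 0.1551]
ee_rot: [[0.132, -0.991, -0.001], [-0.991, -0.132, -0.0], [0.0, 0.001, -1.0]]
wrist_force: [-0.4, -0.0, -0.6]
gripper_width: 0.547
gripper_force: 0.0
```

Run:
```python
from station import r
from h import *
im=r.capture("scene");d=r.capture("side")
o=np.zeros((600,640,3),np.uint8)
o[:300]=cv2.resize(im[190:270,240:411],(640,300),interpolation=cv2.INTER_CUBIC)
o[300:]=cv2.resize(d[140:220,270:441],(640,300),interpolation=cv2.INTER_CUBIC)
cv2.imwrite("pics/m13.png",o)
for n,a in(("scene",im),("side",d)):
    b=cv2.imread(f"pics/{n}0.png");print(n,[ (x,y,w,h,A) for x,y,w,h,A in cv2.connectedComponentsWithStats((cv2.absdiff(a,b).max(2)>60).astype(np.uint8))[2][1:].tolist() if A>60])
```

```text
scene [(230, 0, 145, 60, 3327), (455, 0, 7, 70, 148), (615, 0, 25, 30, 448), (501, 7, 14, 37, 150), (594, 14, 20, 21, 240), (615, 26, 25, 39, 576), (232, 47, 22, 13, 100), (306, 57, 16, 29, 306), (221, 61, 67, 105, 3062), (295, 63, 10, 23, 144), (601, 70, 39, 21, 440), (403, 101, 28, 39, 426), (572, 112, 68, 37, 1191), (457, 114, 19, 23, 86), (441, 134, 29, 17, 287), (552, 139, 88, 63, 1770), (582, 141, 48, 13, 93), (386, 149, 20, 11, 63), (385, 161, 25, 12, 88), (340, 172, 82, 40, 840), (303, 174, 37, 14, 104), (398, 177, 158, 105, 4357), (275, 195, 45, 31, 694), (199, 197, 81, 52, 1666), (275, 218, 27, 13, 118), (315, 218, 20, 12, 93), (556, 226, 37, 27, 545), (330, 228, 30, 25, 319), (226, 236, 30, 17, 85)]
side [(0, 0, 48, 73, 558), (49, 0, 51, 21, 463), (175, 0, 32, 35, 855), (206, 0, 15, 38, 260), (229, 0, 137, 56, 2038), (94, 11, 63, 188, 2753), (151, 17, 11, 22, 81), (168, 51, 29, 37, 543), (354, 51, 24, 23, 250), (327, 55, 29, 30, 151), (175, 87, 10, 12, 77), (366, 96, 26, 13, 216), (198, 107, 23, 10, 137), (343, 106, 73, 135, 3360), (132, 117, 24, 41, 418), (28, 131, 69, 130, 3879), (165, 139, 83, 89, 2154), (319, 181, 20, 18, 118), (270, 189, 17, 12, 139), (380, 195, 38, 33, 222), (135, 199, 27, 32, 503), (312, 201, 50, 47, 1039), (277, 203, 19, 14, 160), (173, 214, 119, 53, 1377), (96, 223, 35, 13, 180), (370, 229, 65, 33, 980), (363, 235, 22, 15, 149), (295, 239, 20, 15, 211), (179, 249, 13, 29, 216), (88, 260, 45, 36, 810), (146, 279, 34, 17, 173), (133, 282, 21, 9, 120)]
```

View pics/m13.png

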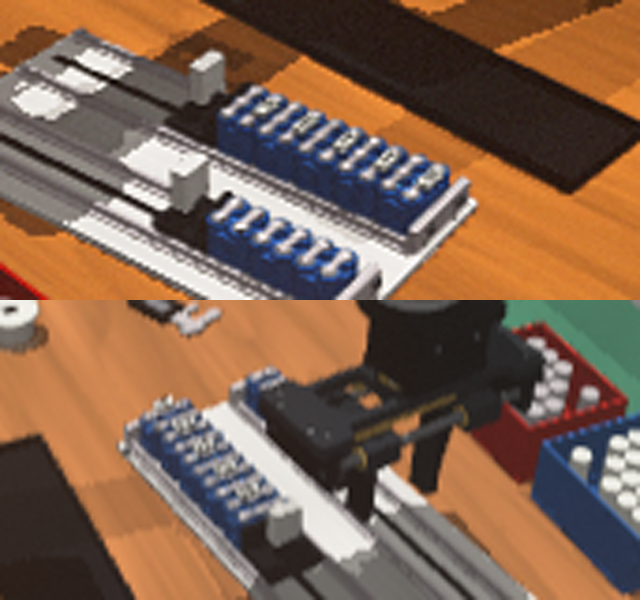

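The final view shows five packs tight from the stop to the follower, all plugs towards the stop, and the arm clear. Handing in.

```bash
python3 -c "
from station import r
print(r.finish_job())"
```

```text
the job is handed in; nothing more can be done
None
```

The near lane is restocked and handed in after about 32 s on the robot's clock: two old packs closed up at the stop, three new packs behind them with plugs forward, and the follower pressed up tight; the hand-in gave no verdict.

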